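# Lock the keyed spice jars in their rack

## Robot

A 6-joint arm with a two-finger parallel gripper is mounted at the origin on a cart in front of the work surface, level with it; the furniture and walls round the work are solid. World frame = base frame: x ahead of the robot, y to its left, z up, the work surface at z = 0. Lengths are in m, angles in rad, forces in N, time in s.
With the tool pointing down it reaches from about 0.3 to 0.95 m from the base axis. Payload 3.1 kg.
Tool frame: the origin (TCP) lies midway between the tips of the shut fingers; the grasp point (between the pads) lies 19 mm behind it (grasp_offset is the x of the grasp point in the tool frame, in m); x points along the fingers, z is the direction in which the jaws open and shut, and the axes are right-handed (so a half turn about x gives the same grasp; the last joint's range is limited). The gripper opens to 85 mm and grips with 20 to 120 N. Pads are 22 mm wide; open, the fingers measure 114 mm over their backs; the gripper's body (76 mm by 85 mm) begins 54 mm behind the grasp point. The pads swing forward as they close: fully open they stand 13 mm farther back than shut.
Start: joints at [-1.236, 0.308, 1.634, -0, 1.2, -0.07], TCP at [0.246, -0.575, 0.231] pointing down, gripper open.
Joint ranges: [-3.06, 3.06], [-0.79, 1.96], [0.05, 2.63], [-1.19, 4.34], [0.05, 2.64], [-2.94, 2.94]. Speed limits (rad/s): [2.79, 2.79, 3.14, 3.14, 3.14, 3.14].

## Interface

Orientations are given as a unit quaternion [x, y, z, w].
In Python, from station import observe, capture, camera_model, sign_off, find_in, tip_of, grasp_offset gives the robot as it stands.
- The arm moves only by the tool step_arm, never from a script. Its argument "plan" is text: rows parted by semicolons, each of 5 numbers parted by spaces: the closure in counts, from 0 (fully open) to 255 (shut), then the shift along the tool's x, y, z in m, then the turn about the tool's x in degrees. In form: claw x y z spin; .... A call has 1 to 8 rows; each row is the pose to reach, as a shift and turn from the pose commanded when the call began, along the tool's axes at that moment; what a row does not reach only later rows make up. A row lasts 1/10 s, in which the tool goes at most 50 mm and 8.59 degrees, less where a joint would pass 70% of its speed; a pose out of reach is approached as far as the arm can. A call with a gripper value outside its range is refused whole. The fingers move at their own pace and stop on an object; the grip force is fixed at half the most. Time passes only in rows, so rows that repeat a pose let the fingers close. It gives the time, the measured TCP pose, the force and the opening at its end, in the units of the state.
- observe(): the state, without advancing time (a new reading comes with each control period).
- capture(name): name is "scene" or "top" or "wrist"; returns the picture (384x512x3 uint8, red, green, blue); there is no depth.
- camera_model(name): a dict with "K" (3x3 intrinsics, pixels), "R" (3x3) and "t" (3): a world point X has camera coordinates R X + t; the wrist camera has in their place "T_tool_cam" (4x4, takes a point from camera to tool coordinates, whose origin is the TCP and whose axes are the tool frame's). Camera axes: x right, y down, z forward; pixel columns grow to the right and rows downward; lengths in m; the calibration is good to about 2 mm. A picture is of the moment at which its call begins: read the wrist's pose just before it. camera_model takes no time and is no camera call.
- sign_off(): hands the job in, once; it reports no verdict.
Trained networks look in the newest picture that a camera, given by its name, has taken for a name from the list of things; names that differ only in an ending like _2 or _b are one class to them, and where a whole thing is asked for, a point or a joint stands for the part that bears it (a point fixed in the world has none). Each returns a list of dicts, best first, with "score" (0 to 1); they miss things now and then, are a little off and sometimes report something else, mostly with a low value. They report only what shows in the picture. A call takes as long as a camera call. They do not tell look-alikes from the thing itself.
- find_in(target, camera): "centre" ([x, y, z] in m, in the coordinates of the camera as it stood for that picture, good to about 4 mm: the middle of the surface that is visible of it).
- tip_of(target, camera): "centre" ([x, y, z] in m, in the coordinates of the camera as it stood for that picture, good to about 4 mm: a listed point, or the origin of a listed thing).
The state is a dict: "time_s": time; "q": joint angles; "dq": joint speeds; "joint_torque": joint torques, N m; "position": TCP position; "tool_rot": TCP orientation; "contact_force": force on the tool from outside, world axes, zero at the start; "wrist_torque": the same for the moment, N m; "gripper_width": finger opening in m.
Only numpy, scipy, OpenCV 4.12 (cv2) and the standard library are available. Lean on these libraries where they do the work, as an engineer would, in place of code of your own. Each camera call takes 0.05 s, during which the arm holds its last target. There are 200 camera calls.

## Task

Put the spice jars back into their locking rack: slide the rack's bolt fully open, then turn every jar that is there so that the square side of its foot matches the square side of a pocket and seat it fully down and upright, one jar to a pocket, any jar in any pocket. When all are in, slide the bolt fully home into its keeper so that it locks the feet down, and leave everything else on the sideboard where it stands.

Things in the scene. Friction and masses are not known exactly. Their poses are not given: they have to be found in the camera images.
- rack: fixed wooden rack, 330 mm long (y), 95 mm deep, walls 24 mm high, with a row of four equal keyed pockets 84 mm apart: round toward the rack's -x (front), square toward its +x (back). Origin on the table under the middle of the row, z up, any small yaw. A steel bolt runs along the back wall, its bed reaching 80 mm past the rack's -y end
- pocket1 (a point): centre of the floor of pocket 1 (6 mm above the table, rack y = -126 mm), axes as the rack's. 18 mm deep, 1.5 mm wider all round than a foot: a jar seats with its origin here and its x axis along the rack's x axis (square side to the bolt)
- pocket2 (a point): centre of the floor of pocket 2 (6 mm above the table, rack y = -42 mm), axes as the rack's. 18 mm deep, 1.5 mm wider all round than a foot: a jar seats with its origin here and its x axis along the rack's x axis (square side to the bolt)
- pocket3 (a point): centre of the floor of pocket 3 (6 mm above the table, rack y = 42 mm), axes as the rack's. 18 mm deep, 1.5 mm wider all round than a foot: a jar seats with its origin here and its x axis along the rack's x axis (square side to the bolt)
- pocket4 (a point): centre of the floor of pocket 4 (6 mm above the table, rack y = 126 mm), axes as the rack's. 18 mm deep, 1.5 mm wider all round than a foot: a jar seats with its origin here and its x axis along the rack's x axis (square side to the bolt)
- bolt (a joint): travel of the bolt, m: 0 = fully home, nose in the keeper at the rack's +y end; 0.034 = fully open, moved to the rack's -y. Stops at both ends, friction 2.5 N, no spring. Its four tongues reach over the square backs of the pockets: below 0.030 no foot can go in or out, and a foot not fully down keeps it from closing. They pass 2 mm above a seated foot
- bolt_grip (a point): grip point of the bolt's handle, an upright black paddle 16 mm thick along the rack's y, 26 mm wide along its x, from 42 to 96 mm above the table; this point is on its centre line at 80 mm; moves with the bolt; axes as the rack's
- jar_a: loose glass spice jar (grey contents) fixed in a grey foot; 108 mm high, 0.19 kg. Foot 22 mm high, 48 mm wide (y): round, radius 24, on its -x side, square on its +x side, 30 mm from the axis; its lowest 4 mm are 2 mm slimmer all round. Round dark cap, 40 to 44 mm across, 87 to 108 mm above the underside: grasp it from above, any yaw. Origin on the jar's axis at the underside, z up. May be absent.
- jar_b: loose glass spice jar (brown label) fixed in a grey foot; 108 mm high, 0.19 kg. Foot 22 mm high, 48 mm wide (y): round, radius 24, on its -x side, square on its +x side, 30 mm from the axis; its lowest 4 mm are 2 mm slimmer all round. Round dark cap, 40 to 44 mm across, 87 to 108 mm above the underside: grasp it from above, any yaw. Origin on the jar's axis at the underside, z up. May be absent.
- jar_c: loose glass spice jar (grey contents) fixed in a grey foot; 108 mm high, 0.19 kg. Foot 22 mm high, 48 mm wide (y): round, radius 24, on its -x side, square on its +x side, 30 mm from the axis; its lowest 4 mm are 2 mm slimmer all round. Round dark cap, 40 to 44 mm across, 87 to 108 mm above the underside: grasp it from above, any yaw. Origin on the jar's axis at the underside, z up. May be absent.
- jar_d: loose glass spice jar (brown label) fixed in a grey foot; 108 mm high, 0.19 kg. Foot 22 mm high, 48 mm wide (y): round, radius 24, on its -x side, square on its +x side, 30 mm from the axis; its lowest 4 mm are 2 mm slimmer all round. Round dark cap, 40 to 44 mm across, 87 to 108 mm above the underside: grasp it from above, any yaw. Origin on the jar's axis at the underside, z up. May be absent.
- mug_1: blue mug, 97 mm high, bystander; origin at the middle of its underside
- mug_2: striped mug, 100 mm high, bystander; origin at the middle of its underside
- jar_1: small food jar with green lid, 107 mm high, bystander; origin at the middle of its underside
- jar_2: large food jar with green lid, 158 mm high, bystander; origin at the middle of its underside
- mill_1: small glass shaker, 90 mm high, bystander; origin at the middle of its underside
- mill_2: wooden pepper mill, 170 mm high, bystander; origin at the middle of its underside
- box_1: closed carton, 74 x 149 x 77 mm, bystander; origin at the middle of its underside
- matchbox: matchbox, 35 x 58 x 17 mm, lies among the jars, bystander; origin at the middle of its underside
Mind the look-alikes: they are no part of the job. What is shaped like the jar_b but red is not meant. Leave any orange look-alike of the jar_c alone.

How it is judged:
On the way, in this order (a step that is already met when the one before it is completed fails the run):
1. the bolt is fully open (value of joint bolt above 0.03 m), for 0.2 s.
2. every jar is seated in a pocket (((horizontal distance between jar_a and pocket1 below 0.004 m and z of jar_a in the frame of pocket1 below 0.003 m) or (horizontal distance between jar_a and pocket2 below 0.004 m and z of jar_a in the frame of pocket2 below 0.003 m) or (horizontal distance between jar_a and pocket3 below 0.004 m and z of jar_a in the frame of pocket3 below 0.003 m) or (horizontal distance between jar_a and pocket4 below 0.004 m and z of jar_a in the frame of pocket4 below 0.003 m)) and angle between the x axis of each of jar_a, jar_b, jar_c, jar_d and the x axis of rack, either way round below 0.1 rad and angle between each of jar_a, jar_b, jar_c, jar_d's own z axis and vertical below 0.06 rad and linear speed of each of jar_a, jar_b, jar_c, jar_d below 0.03 m/s and ((horizontal distance between jar_b and pocket1 below 0.004 m and z of jar_b in the frame of pocket1 below 0.003 m) or (horizontal distance between jar_b and pocket2 below 0.004 m and z of jar_b in the frame of pocket2 below 0.003 m) or (horizontal distance between jar_b and pocket3 below 0.004 m and z of jar_b in the frame of pocket3 below 0.003 m) or (horizontal distance between jar_b and pocket4 below 0.004 m and z of jar_b in the frame of pocket4 below 0.003 m)) and ((horizontal distance between jar_c and pocket1 below 0.004 m and z of jar_c in the frame of pocket1 below 0.003 m) or (horizontal distance between jar_c and pocket2 below 0.004 m and z of jar_c in the frame of pocket2 below 0.003 m) or (horizontal distance between jar_c and pocket3 below 0.004 m and z of jar_c in the frame of pocket3 below 0.003 m) or (horizontal distance between jar_c and pocket4 below 0.004 m and z of jar_c in the frame of pocket4 below 0.003 m)) and ((horizontal distance between jar_d and pocket1 below 0.004 m and z of jar_d in the frame of pocket1 below 0.003 m) or (horizontal distance between jar_d and pocket2 below 0.004 m and z of jar_d in the frame of pocket2 below 0.003 m) or (horizontal distance between jar_d and pocket3 below 0.004 m and z of jar_d in the frame of pocket3 below 0.003 m) or (horizontal distance between jar_d and pocket4 below 0.004 m and z of jar_d in the frame of pocket4 below 0.003 m))), for 0.3 s.
3. the bolt is fully home (value of joint bolt below 0.004 m), for 0.2 s.
At the end, for the whole second after the job is handed in: every jar stands in a pocket, within 4 mm of its centre, less than 3 mm above its floor, upright, turned to the rack within 0.1 rad and at rest; the bolt is home within 4 mm of its end (all of step 2 and value of joint bolt below 0.004 m); the robot touches nothing.
It fails at once if a bystander is shifted by more than 40 mm (distance of any of mug_1, mug_2, jar_1, jar_2, mill_1, mill_2, box_1, matchbox from where it was at the start of the episode above 0.04 m).
Of jar_a, jar_b, jar_c, jar_d only 3 to 4 are there at a start; the rules pass over those that are not, and their reading is None.
At some moment in a run one of jar_a, jar_b, jar_c, jar_d may be knocked a few centimetres aside while the robot is not near it.
It also fails if it takes over 200 s, if anything falls off the work surface, if the arm or the gripper's body presses on something with over 40 N, if the wrist force passes 120 N, or if a joint passes its speed limit or range.

## Working session

There is one attempt and no reset: what is moved stays moved. The work goes in short steps, Python scripts to look and compute and a tool call to move; the robot and the scene stay as the last step left them, time stands still between calls to the robot, and variables do not carry over. Pictures are saved under pics/ and viewed, about 12 in all and at most 16, crops included, and the job is handed in when it is done.

Besides the shell and the picture viewer there is one more tool, called after "Request:" as name(argument=value, ...), one argument or row to a line, values as JSON. step_arm: Moves the arm, as the interface text tells. Its arguments: {"type":"object","properties":{"plan":{"type":"string"}},"required":["plan"]}

```bash
mkdir -p pics
cat > h.py <<'E'
import numpy as np, cv2, json
from station import *
from scipy.spatial.transform import Rotation as Ro
def pose():
    o=observe(); T=np.eye(4); T[:3,:3]=Ro.from_quat(o["tool_rot"]).as_matrix(); T[:3,3]=o["position"]; return T
def camT(name,T=None):
    m=camera_model(name)
    if name=="wrist": return (pose() if T is None else T)@np.array(m["T_tool_cam"]),np.array(m["K"])
    M=np.eye(4); M[:3,:3]=np.array(m["R"]).T; M[:3,3]=-np.array(m["R"]).T@np.array(m["t"]); return M,np.array(m["K"])
def save(n,im,crop=None,s=1):
    if crop: x0,y0,x1,y1=crop; im=im[y0:y1,x0:x1]
    im=cv2.resize(im,None,fx=s,fy=s,interpolation=cv2.INTER_CUBIC); cv2.imwrite(f"pics/{n}.png",im[:,:,::-1])
def see(name,target,f=tip_of,W=None,mins=0.2):
    M,K=W or camT(name)
    for d in f(target,name):
        if d["score"]<mins: continue
        c=np.array(d["centre"]); p=K@c; print(name,target,f.__name__,round(d["score"],2),"world",np.round(M[:3,:3]@c+M[:3,3],4),"px",np.round(p[:2]/p[2]))
def ray(name,px,z,W=None):
    M,K=W or camT(name); d=M[:3,:3]@np.linalg.solve(K,[px[0],px[1],1]); return M[:3,3]+d*(z-M[2,3])/d[2]
def proj(name,X,W=None):
    M,K=W or camT(name); X=np.atleast_2d(X); c=(X-M[:3,3])@M[:3,:3]; p=c@K.T; return p[:,:2]/p[:,2:]
E
python3 - <<'E'
from h import *
o=observe(); print(o, grasp_offset() if callable(grasp_offset) else grasp_offset)
for n in("scene","top"):
    im=capture(n); save(n+"0",im,s=1.56); W=camT(n); print(n,np.round(W[0],3).tolist(),W[1].tolist())
    for t in("jar_a","jar_b","pocket1","pocket4","bolt_grip","rack","matchbox","mug_1","jar_1","mill_1","box_1"): see(n,t,W=W)
E
```

```text
{'time_s': 0.0, 'q': array([-1.23571720e+00,  3.09002325e-01,  1.63520502e+00, -6.15564694e-06,
        1.19970948e+00, -6.97117292e-02]), 'dq': array([ 0.00169357, -0.00087425, -0.00224443, -0.00049703,  0.00182666,
        0.00170095]), 'joint_torque': array([-2.23112205e-03, -4.15255988e+01, -2.76665980e+01, -3.02474918e-04,
        1.03195748e-02, -9.26082635e-06]), 'position': array([ 0.24583318, -0.57371543,  0.23003996]), 'tool_rot': array([ 0.38978225,  0.59095622, -0.38878734,  0.58964816]), 'contact_force': array([ 0.70619199,  0.16049126, -1.3271356 ]), 'wrist_torque': array([-0.00999307,  0.07639299, -0.06387714]), 'gripper_width': 0.08537222390929794} -0.0187
scene [[-0.683, -0.341, 0.646, -0.278], [-0.73, 0.306, -0.611, 0.846], [0.01, -0.889, -0.458, 0.669], [0.0, 0.0, 0.0, 1.0]] [[444.4833475976411, 0.0, 257.65261815414226], [0.0, 444.4833475976411, 185.3689601889873], [0.0, 0.0, 1.0]]
scene jar_a call 0.92 world [0.4227 0.2758 0.0024] px [230. 257.]
scene jar_a call 0.89 world [0.5603 0.2785 0.0059] px [196. 234.]
scene jar_a call 0.84 world [ 5.709e-01  4.112e-01 -2.
[... 5096 characters left out ...]
216. 225.]
top jar_1 call 0.87 world [5.600e-01 2.784e-01 4.000e-04] px [179. 184.]
top jar_1 call 0.82 world [ 0.4378  0.1632 -0.0008] px [215. 225.]
top jar_1 call 0.82 world [ 0.4423 -0.209   0.0018] px [337. 226.]
top jar_1 call 0.77 world [ 5.676e-01  4.094e-01 -4.000e-04] px [136. 181.]
top jar_1 call 0.76 world [0.6668 0.2186 0.0061] px [199. 150.]
top jar_1 call 0.72 world [ 4.251e-01  2.745e-01 -2.000e-04] px [179. 228.]
top jar_1 call 0.51 world [ 0.4259 -0.072   0.0008] px [292. 231.]
top mill_1 call 0.75 world [0.6683 0.4276 0.0011] px [132. 148.]
top mill_1 call 0.63 world [ 0.682  -0.0294 -0.0019] px [280. 148.]
top box_1 call 0.72 world [ 0.6033 -0.3544  0.0057] px [385. 175.]
```

View pics/scene0.png

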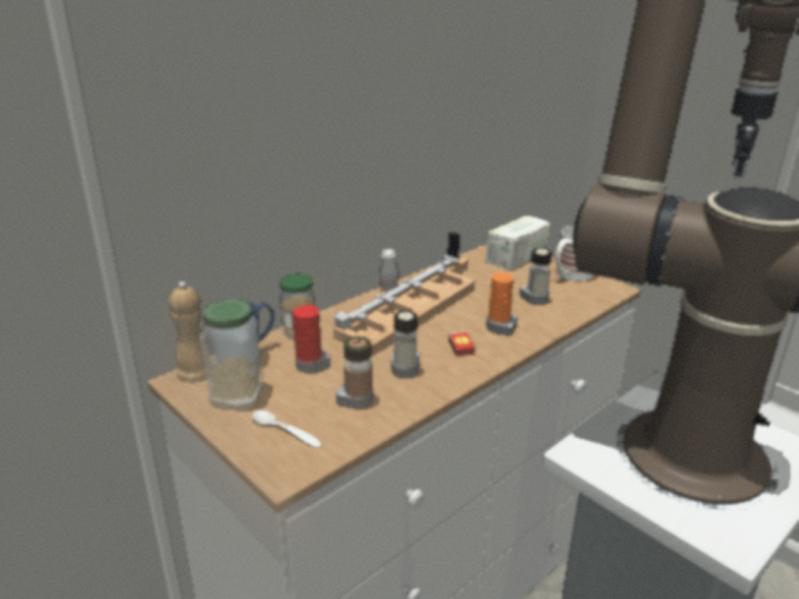

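View pics/top0.png

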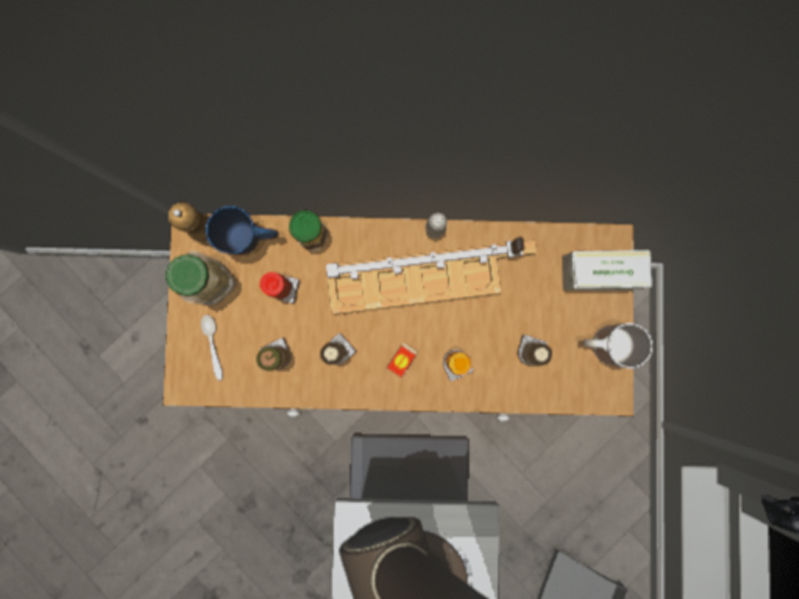

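The top image shows three real jars: brown at display px (270,357), i.e. image (173,228), grey at (332,353) and grey at (540,353). The look-alikes are red at (275,287) and orange at (459,364). The food jars are at (190,275) and (307,228). The bolt paddle is at (518,246).

I'll go above the bolt handle first.

```bash
cat >> h.py <<'E'
Y=0.168; RO=np.array([.5703,.0137])
def rk(x,y,RO=RO,Y=Y): return RO+np.array([[np.cos(Y),-np.sin(Y)],[np.sin(Y),np.cos(Y)]])@[x,y]
def go(p,yaw,half=True):
    """print tool shift+spin to put the TCP at p with tool z at world yaw (mod pi if half), pointing down"""
    T=pose(); s=T[:3,:3].T@(np.array(p)-T[:3,3]); z=T[:3,2]; a=np.arctan2(z[1],z[0])
    d=yaw-a; per=np.pi if half else 2*np.pi; d=(d+per/2)%per-per/2
    x=T[:3,0]; sg=np.sign(x[2]); print("shift",np.round(s,4),"spin",round(np.degrees(d*sg),2),"dist",round(np.linalg.norm(s),3),"toolx",np.round(x,3),"at",np.round(T[:3,3],4),"q6",round(observe()["q"][5],2))
E
python3 - <<'E'
from h import *
print(np.round(camera_model("wrist")["T_tool_cam"],3).tolist(),np.round(pose(),3).tolist())
g=rk(.043,-.2); print(g)
go([*g,.2],Y+np.pi/2)
E
```

```text
[[0.001, -0.319, 0.948, -0.143], [0.0, -0.948, -0.319, 0.083], [1.0, 0.001, -0.001, 0.0], [0.0, 0.0, 0.0, 1.0]] [[0.0, 0.919, 0.394, 0.246], [0.0, 0.394, -0.919, -0.574], [-1.0, 0.0, -0.0, 0.231], [0.0, 0.0, 0.0, 1.0]]
[ 0.64613678 -0.17629417]
shift [ 0.0313  0.5245 -0.2085] spin 13.57 dist 0.565 toolx [ 0.  0. -1.] at [ 0.2461 -0.5745  0.2313] q6 -0.07
```

Request:
step_arm(
  plan="0 0 0.15 -0.06 3.5; 0 0 0.3 -0.12 7; 0 0.01 0.4 -0.16 10.5; 0 0.01 0.45 -0.18 13.6; 0 0.02 0.5 -0.2 13.6; 0 0.02 0.5245 -0.2085 13.6; 0 0.02 0.5245 -0.2085 13.6; 0 0.02 0.5245 -0.2085 13.6",
)

```text
time_s: 2.0
position: [0.5305, -0.2907, 0.2192]
tool_rot: [0.456, 0.54, -0.456, 0.54]
contact_force: [-0.5, -0.5, 0.2]
gripper_width: 0.0854
```

Request:
step_arm(
  plan="0 0 0 0 0; 0 0 0 0 0",
)

```text
time_s: 2.2
position: [0.5298, -0.2913, 0.2188]
tool_rot: [0.455, 0.541, -0.456, 0.541]
contact_force: [-1.0, -0.4, 0.5]
gripper_width: 0.0856
```

```bash
cat > look.py <<'E'
import sys
from h import *
T=pose(); im=capture("wrist"); W=camT("wrist",T); save(sys.argv[1],im,s=1.5); np.save("pics/"+sys.argv[1]+".npy",T)
for t in sys.argv[2:]: see("wrist",t,W=W,mins=.3)
E
python3 look.py w1 bolt_grip pocket1; python3 -c "
from h import *
go([*rk(.043,-.2),.2],Y+np.pi/2)"
```

```text
wrist bolt_grip call 0.8 world [ 0.6452 -0.1714  0.0825] px [137.  26.]
wrist pocket1 call 0.98 world [ 0.5801 -0.0261  0.0096] px [26. 80.]
wrist pocket1 call 0.85 world [ 0.5917 -0.1061  0.0008] px [104.  82.]
wrist pocket1 call 0.4 world [ 0.6436 -0.1672  0.0752] px [135.  29.]
shift [ 0.0189  0.1356 -0.096 ] spin -0.12 dist 0.167 toolx [-0. -0. -1.] at [ 0.5283 -0.2934  0.219 ] q6 0.83
```

Request:
step_arm(
  plan="0 0 0.04 -0.03 0; 0 0 0.08 -0.06 0; 0 0.01 0.11 -0.08 0; 0 0.02 0.125 -0.09 0; 0 0.02 0.134 -0.096 0; 0 0.02 0.134 -0.096 0; 0 0.02 0.134 -0.096 0; 0 0.02 0.134 -0.096 0",
)

```text
time_s: 3.15
position: [0.6447, -0.1769, 0.1995]
tool_rot: [0.457, 0.539, -0.457, 0.54]
contact_force: [0.4, -0.5, 1.1]
gripper_width: 0.0851
```

```bash
python3 look.py w2 bolt_grip pocket1; python3 -c "
from h import *
go([*rk(.043,-.2),.2],Y+np.pi/2)"
```

```text
wrist bolt_grip call 0.91 world [ 0.6427 -0.1741  0.0777] px [252. 187.]
wrist pocket1 call 0.81 world [0.5625 0.0592 0.0092] px [ 48. 202.]
wrist pocket1 call 0.65 world [ 0.5782 -0.0251  0.0034] px [122. 199.]
wrist pocket1 call 0.62 world [ 0.594  -0.1084  0.0058] px [192. 198.]
shift [-0.0005  0.0012  0.0001] spin -0.11 dist 0.001 toolx [ 0. -0. -1.] at [ 0.6449 -0.1764  0.1995] q6 1.07
```

View pics/w2.png

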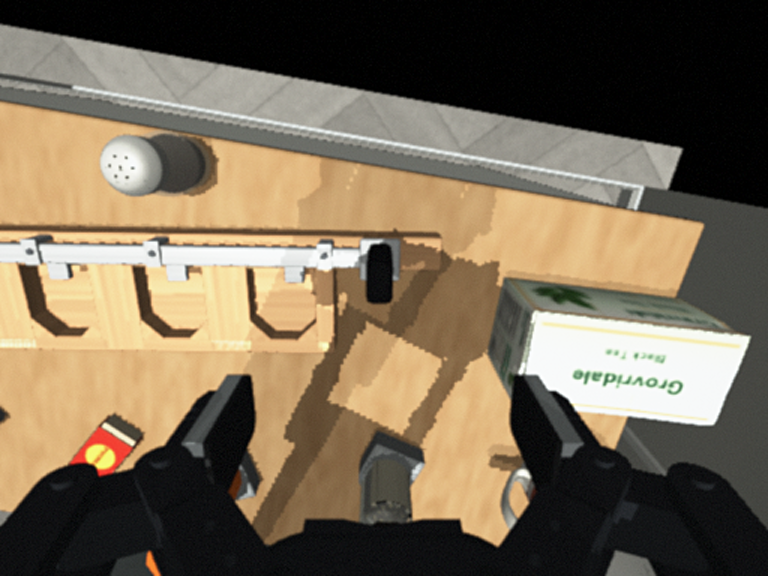

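The paddle is at display px (380,273), between the fingers. The bolt is home, with its tongues over the pocket backs, and the carton is clear on the right. I'll descend and grip.

Request:
step_arm(
  plan="0 0.04 0 0 0; 0 0.08 0 0 0; 0 0.115 0 0 0; 0 0.139 0 0 0; 0 0.139 0 0 0; 200 0.139 0 0 0; 255 0.139 0 0 0; 255 0.139 0 0 0",
)

```text
time_s: 4.1
position: [0.6472, -0.176, 0.0626]
tool_rot: [0.457, 0.539, -0.456, 0.542]
contact_force: [0.6, -0.3, -0.3]
gripper_width: 0.0438
```

Request:
step_arm(
  plan="255 0 0 0 0; 255 0 0 0 0; 255 0 0 0 0; 255 0 0 0 0; 255 0 0 0 0",
)

```text
time_s: 4.6
position: [0.6462, -0.1754, 0.0615]
tool_rot: [0.457, 0.539, -0.456, 0.54]
contact_force: [-1.9, 1.3, 6.4]
gripper_width: 0.0154
```

Request:
step_arm(
  plan="255 0 0 0.008 0; 255 0 0 0.016 0; 255 0 0 0.024 0; 255 0 0 0.030 0; 255 0 0 0.034 0; 255 0 0 0.036 0; 255 0 0 0.036 0; 255 0 0 0.036 0",
)

```text
time_s: 5.4
position: [0.6495, -0.1989, 0.0614]
tool_rot: [0.46, 0.546, -0.454, 0.534]
contact_force: [-7.6, 29.3, 17.7]
gripper_width: 0.0154
```

Request:
step_arm(
  plan="255 0 0 0 0; 255 0 0 0 0",
)

```text
time_s: 5.6
position: [0.6496, -0.1989, 0.0614]
tool_rot: [0.46, 0.546, -0.454, 0.534]
contact_force: [-7.4, 28.7, 17.0]
gripper_width: 0.0153
```

```bash
python3 look.py w3 bolt_grip
```

```text
wrist bolt_grip call 0.84 world [ 0.6491 -0.1942  0.0777] px [245. 269.]
```

View pics/w3.png

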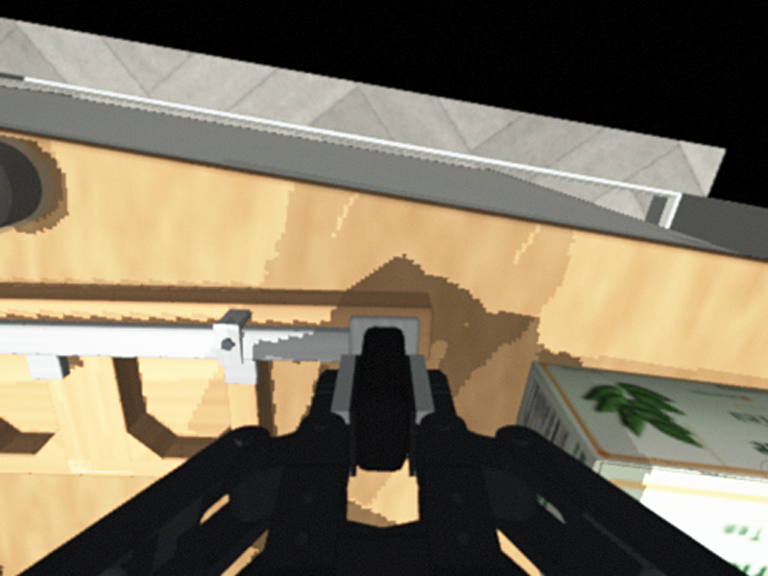

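Request:
step_arm(
  plan="255 0 0 -0.006 0; 255 0 0 -0.009 0; 170 0 0 -0.009 0; 120 0 0 -0.009 0; 120 0 0 -0.009 0; 120 0 0 -0.009 0; 120 -0.05 0 -0.009 0; 120 -0.10 0 -0.009 0",
)

```text
time_s: 6.5
position: [0.6475, -0.2016, 0.1573]
tool_rot: [0.456, 0.542, -0.457, 0.538]
contact_force: [0.7, -1.2, 1.6]
gripper_width: 0.0453
```

Request:
step_arm(
  plan="0 -0.05 -0.02 -0.04 0; 0 -0.1 -0.04 -0.08 0; 0 -0.1 -0.06 -0.12 0; 0 -0.1 -0.06 -0.15 0; 0 -0.1 -0.06 -0.15 0; 0 -0.1 -0.06 -0.15 0",
)

```text
time_s: 7.1
position: [0.5657, -0.0636, 0.2605]
tool_rot: [0.456, 0.54, -0.456, 0.541]
contact_force: [0.5, -0.7, -0.2]
gripper_width: 0.0857
```

```bash
python3 look.py w4 bolt_grip pocket1; python3 -c "
from h import *
print(observe()['position'],observe()['contact_force'])
im=capture('top'); see('top','bolt_grip')
for x,y in((.4427,-.2105),(.438,.161),(.424,.275)): go([x,y,.2],0.)
"
```

```text
wrist bolt_grip call 0.69 world [ 0.6514 -0.1933  0.079 ] px [390. 112.]
wrist pocket1 call 0.87 world [0.566  0.0592 0.0091] px [163. 141.]
wrist pocket1 call 0.86 world [0.5539 0.1389 0.0081] px [102. 140.]
wrist pocket1 call 0.8 world [ 0.5926 -0.1096  0.0048] px [292. 142.]
wrist pocket1 call 0.61 world [ 0.5777 -0.0236  0.0043] px [227. 142.]
[ 0.56594402 -0.06514344  0.2592805 ] [-0.02105567 -0.00847372  0.24026372]
shift [ 0.0593 -0.1454  0.1229] spin -80.5 dist 0.199 toolx [-0.001 -0.    -1.   ] at [ 0.5659 -0.0652  0.2591] q6 1.21
shift [ 0.0593 -0.0887 -0.2442] spin -80.5 dist 0.267 toolx [-0.001 -0.    -1.   ] at [ 0.5659 -0.0652  0.2591] q6 1.21
shift [ 0.0593 -0.0837 -0.359 ] spin -80.5 dist 0.373 toolx [-0.001 -0.    -1.   ] at [ 0.5659 -0.0652  0.2591] q6 1.21
```

View pics/w4.png

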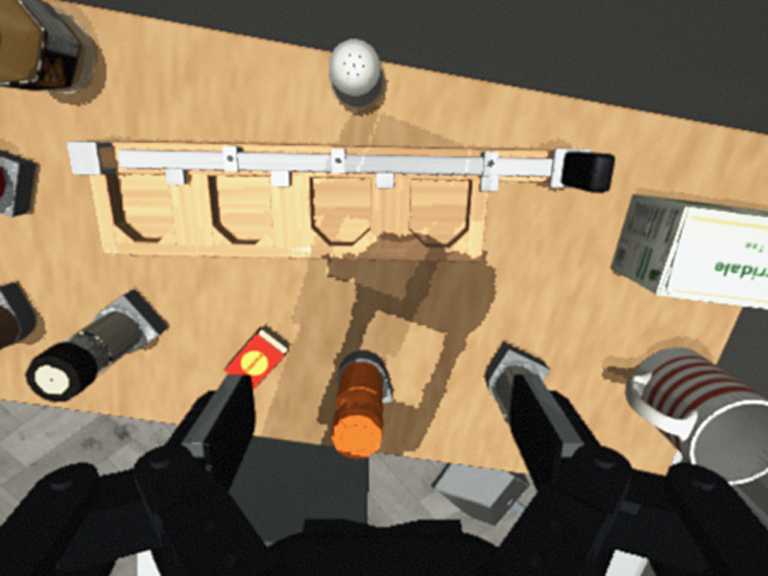

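Bolt fully open: the tongues at display (177,175), (281,178), (385,178) and (489,180) sit over the walls, and the nose at (118,158) is out of the keeper. The jar at (150,320) shows its square foot clearly, so I'll write a foot-outline fit and test it on that one.

```bash
cat > fit.py <<'E'
from h import *
from scipy.optimize import minimize
th=np.linspace(np.pi/2,3*np.pi/2,25)
def foot(i=0): return np.r_[np.c_[(24-i)*np.cos(th),(24-i)*np.sin(th)],[[30-i,-24+i],[30-i,24-i]]]/1e3
def circ(r): a=np.linspace(0,2*np.pi,40); return np.c_[r*np.cos(a),r*np.sin(a)]
def P(o,z): return np.c_[o,np.full(len(o),z)]
FT=np.r_[P(foot(),.022),P(foot(),.004),P(foot(2),0)]
BD=[np.r_[P(circ(.0195),.022),P(circ(.0195),.09)],np.r_[P(circ(.022),.087),P(circ(.022),.108)]]
S=3
def fill(X,W,sh):
    h=cv2.convexHull(((proj("wrist",X,W)+.5)*S-.5).astype(np.float32)); m=np.zeros(sh,np.uint8)
    cv2.fillPoly(m,[np.round(h*16).astype(np.int32)],1,shift=4); return m>0
def fit(name,xy,z0=0,ex=None):
    im=cv2.imread(f"pics/{name}.png")[:,:,::-1]; im=cv2.resize(im,(512*S,384*S),interpolation=cv2.INTER_CUBIC)
    W=camT("wrist",np.load(f"pics/{name}.npy")); hsv=cv2.cvtColor(np.ascontiguousarray(im),cv2.COLOR_RGB2HSV)
    M=(hsv[...,1]<75); M=cv2.medianBlur(M.astype(np.uint8),9)>0
    fix=np.array([*xy,z0])
    full=np.zeros(M.shape,bool)
    roi=fill(np.r_[P(circ(.05),0),P(circ(.05),.022)]+fix,W,M.shape)
    def tr(X,p): c,s=np.cos(p[2]),np.sin(p[2]); return X@np.array([[c,s,0],[-s,c,0],[0,0,1]])+[p[0],p[1],z0]
    def cost(p):
        b=fill(tr(BD[0],p),W,M.shape)|fill(tr(BD[1],p),W,M.shape); f=fill(tr(FT,p),W,M.shape)|b
        return ((f!=M)&(roi|f)&~cv2.dilate(b.astype(np.uint8),np.ones((5,5))).astype(bool)).sum()
    best=min((minimize(cost,[*xy,y0],method="Nelder-Mead",options=dict(initial_simplex=np.array([[*xy,y0],[xy[0]+.008,xy[1],y0],[xy[0],xy[1]+.008,y0],[*xy,y0+.25]]),maxiter=120)) for y0 in np.arange(0,6.28,.785)),key=lambda r:r.fun)
    p=best.x; print(name,"x y yaw",np.round(p,4),"deg",round(np.degrees(p[2])%360,1),"cost",best.fun,"foot px",fill(tr(FT,p),W,M.shape).sum())
    ov=im.copy(); 
    for X in[FT]+BD: cv2.polylines(ov,[np.round(cv2.convexHull(((proj("wrist",tr(X,p),W)+.5)*S).astype(np.float32))).astype(np.int32)],True,(0,255,0),1)
    ov[M&(roi)]=ov[M&roi]//2+np.array([0,0,120],np.uint8)
    c=proj("wrist",[[p[0],p[1],.05+z0]],W)[0]*S; x0,y0=int(max(c[0]-240,0)),int(max(c[1]-200,0))
    cv2.imwrite(f"pics/{name}_fit.png",ov[y0:y0+400,x0:x0+480,::-1]); return p
if __name__=="__main__":
    import sys; fit(sys.argv[1],[float(sys.argv[2]),float(sys.argv[3])],float(sys.argv[4]) if len(sys.argv)>4 else 0)
E
time python3 fit.py w4 .438 .161
```

```text
w4 x y yaw [0.4366 0.1652 5.4703] deg 313.4 cost 290.0 foot px 12855
real	0m11.698s
user	0m7.017s
sys	0m4.067s
```

View pics/w4_fit.png

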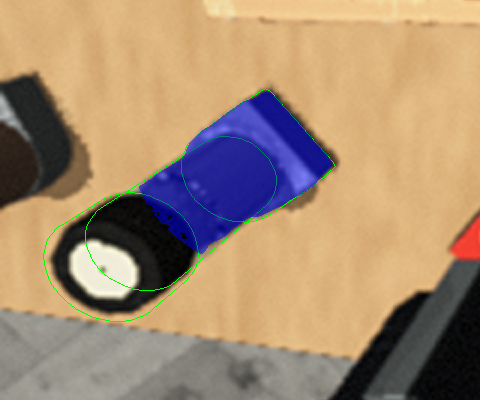

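Good fit: the jar is at (0.437,0.165), with its square side at −46.6°. I'll go and grasp it with the jaws along its x axis.

```bash
python3 -c "
from h import *
go([.4366,.1652,.18],-.813)"
```

```text
shift [ 0.0793 -0.0894 -0.2486] spin -33.92 dist 0.276 toolx [-0.001 -0.    -1.   ] at [ 0.5659 -0.0652  0.2591] q6 1.21
```

Request:
step_arm(
  plan="0 0 -0.02 -0.05 -6; 0 0 -0.035 -0.1 -14; 0 0.02 -0.055 -0.15 -22; 0 0.04 -0.07 -0.2 -30; 0 0.06 -0.085 -0.235 -33.9; 0 0.079 -0.0894 -0.2486 -33.9; 0 0.079 -0.0894 -0.2486 -33.9; 0 0.079 -0.0894 -0.2486 -33.9",
)

```text
time_s: 8.15
position: [0.4363, 0.1658, 0.1805]
tool_rot: [0.278, 0.65, -0.279, 0.65]
contact_force: [0.6, 0.5, -0.1]
gripper_width: 0.0856
```

```bash
python3 look.py w5 jar_a; python3 -c "
from h import *
go([.4366,.1652,.079],-.813)
go([.4366,.1652,.18],-.813)"
```

```text
wrist jar_a call 0.95 world [ 0.4371  0.1634 -0.0038] px [257. 170.]
wrist jar_a call 0.6 world [ 0.4234  0.2791 -0.0022] px [168. 105.]
wrist jar_a call 0.53 world [0.5638 0.0604 0.0069] px [408. 153.]
shift [ 0.103  -0.0014 -0.001 ] spin -0.01 dist 0.103 toolx [ 0.002  0.    -1.   ] at [0.438  0.1655 0.182 ] q6 1.08
shift [ 0.002  -0.0012 -0.0008] spin -0.01 dist 0.002 toolx [ 0.002  0.    -1.   ] at [0.438  0.1655 0.182 ] q6 1.08
```

View pics/w5.png

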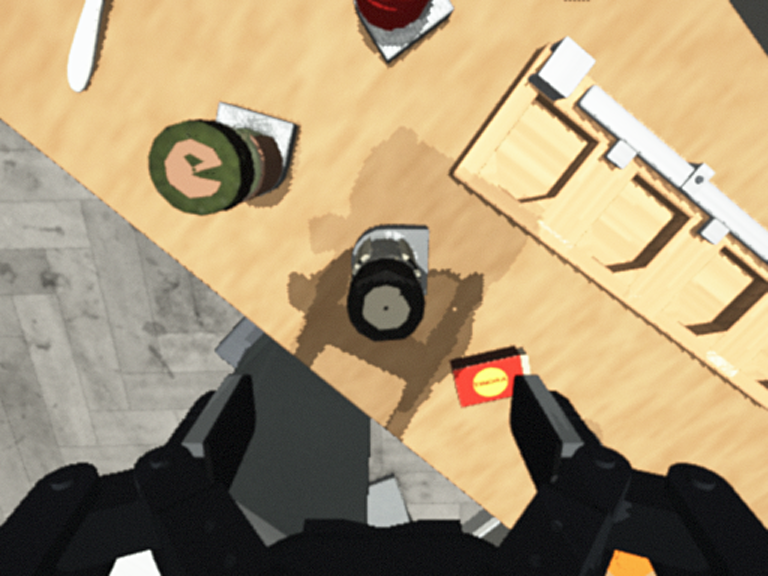

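The jar's cap is at (388,307), centred between the fingers. The brown jar's foot shows at (260,155). I'll descend, grip and lift, then fit the brown jar from this same picture.

Request:
step_arm(
  plan="0 0.03 -0.001 -0.0005 0; 0 0.06 -0.001 -0.0005 0; 0 0.085 -0.001 -0.0005 0; 0 0.103 -0.001 -0.0005 0; 0 0.103 -0.001 -0.0005 0; 255 0.103 -0.001 -0.0005 0; 255 0.103 -0.001 -0.0005 0; 255 0.103 -0.001 -0.0005 0",
)

```text
time_s: 9.05
position: [0.4367, 0.166, 0.0795]
tool_rot: [0.28, 0.649, -0.279, 0.651]
contact_force: [0.3, -0.2, 1.1]
gripper_width: 0.0439
```

Request:
step_arm(
  plan="255 0 0 0 0; 255 0 0 0 0; 255 0 0 0 0; 255 0 0 0 0; 255 -0.02 0 0 0; 255 -0.06 0 0 0; 255 -0.06 0 0 0; 255 -0.06 0 0 0",
)

```text
time_s: 9.85
position: [0.4355, 0.1662, 0.1387]
tool_rot: [0.28, 0.649, -0.279, 0.65]
contact_force: [0.4, 0.0, -2.1]
gripper_width: 0.0389
```

```bash
python3 fit.py w5 .4234 .279; python3 -c "
from h import *
RJ=rk(0,.042); print(RJ)
go([*RJ,.155],-.813+.981)"
```

```text
w5 x y yaw [0.4259 0.2762 0.4873] deg 27.9 cost 1293.0 foot px 25338
[0.56327714 0.05510869]
shift [-0.0161  0.0163  0.1685] spin -56.12 dist 0.17 toolx [ 0.002  0.001 -1.   ] at [0.4355 0.1662 0.1387] q6 1.08
```

```bash
cat > rackfit.py <<'E'
from h import *
from scipy.optimize import differential_evolution
def samp(pl,n=25): return np.concatenate([np.linspace(a,b,n) for a,b in zip(pl[:-1],pl[1:])])
o=.0255; rim=samp(np.array([[.028,o],[0.,o]]))
L=[]
for yc in(-.126,-.042,.042,.126):
    for seg in([[.026,o],[0,o]],[[.026,-o],[0,-o]],[[-o,.007],[-o,-.007]]):
        s=samp(np.array(seg))+[0,yc]
        L+= [np.c_[s,np.full(len(s),z)] for z in(.024,.006)]
for e in(-.165,.165): s=samp(np.array([[.02,e],[-.025,e]])); L+=[np.c_[s,np.full(len(s),.024)]]
L=np.concatenate(L)
G={}
def load(n):
    im=cv2.cvtColor(cv2.imread(f"pics/{n}.png"),cv2.COLOR_BGR2GRAY); im=cv2.GaussianBlur(cv2.resize(im,(512,384),interpolation=cv2.INTER_AREA).astype(np.float32),(0,0),.8)
    g=np.hypot(cv2.Sobel(im,5,1,0),cv2.Sobel(im,5,0,1)); return np.minimum(g,150),camT("wrist",np.load(f"pics/{n}.npy"))
def world(p,X): c,s=np.cos(p[2]),np.sin(p[2]); return X@np.array([[c,s,0],[-s,c,0],[0,0,1]])+[p[0],p[1],0]
def sc(p,g,W):
    q=proj("wrist",world(p,L),W).astype(np.float32); return -cv2.remap(g,q[:,:1].copy(),q[:,1:].copy(),cv2.INTER_LINEAR).mean()
b=[(.562,.580),(.006,.026),(.14,.19)]
if __name__=="__main__":
    D=[(n,*load(n)) for n in("w4","w5","w2")]
    for n,g,W in D[:2]: r=differential_evolution(sc,b,args=(g,W),seed=1); print(n,np.round(r.x,4),r.fun)
    r=differential_evolution(lambda p:sum(sc(p,g,W) for _,g,W in D),b,seed=1); print("all",np.round(r.x,4),[round(float(sc(r.x,g,W)),1) for _,g,W in D])
    im=cv2.imread("pics/w4.png"); q=proj("wrist",world(r.x,L),D[0][2])
    im=cv2.resize(im[120:280,60:510],None,fx=1.7,fy=1.7)
    for x,y in q: cv2.circle(im,(int(((x+.5)*1.5-60)*1.7),int(((y+.5)*1.5-120)*1.7)),0,(0,255,0),-1)
    cv2.imwrite("pics/rackfit.png",im)
E
python3 rackfit.py
```

```text
w4 [0.5726 0.0157 0.1506] -105.33413696289062
w5 [0.562  0.0142 0.1499] -89.96981048583984
all [0.5731 0.0159 0.1444] [-104.6, -68.0, -82.5]
```

View pics/rackfit.png

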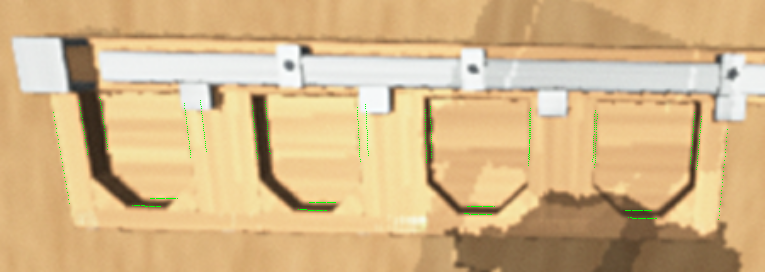

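```bash
sed -i 's/^Y=.*/Y=0.150; RO=np.array([.5727,.0158])/' h.py; python3 -c "
from h import *
RJ=rk(0,.042); print(RJ)
go([*RJ,.150],Y)"
```

```text
[0.5664236  0.05732839]
shift [-0.0111  0.0201  0.1691] spin -55.09 dist 0.171 toolx [ 0.002  0.001 -1.   ] at [0.4355 0.1662 0.1387] q6 1.08
```

Request:
step_arm(
  plan="255 -0.011 0.003 0.03 -8; 255 -0.011 0.006 0.06 -16; 255 -0.011 0.01 0.09 -24; 255 -0.011 0.014 0.12 -32; 255 -0.011 0.018 0.15 -40; 255 -0.011 0.0201 0.1691 -48; 255 -0.011 0.0201 0.1691 -55.1; 255 -0.011 0.0201 0.1691 -55.1",
)

```text
time_s: 10.65
position: [0.5644, 0.0565, 0.1463]
tool_rot: [-0.052, 0.707, 0.053, 0.703]
contact_force: [-0.7, -0.5, -1.9]
gripper_width: 0.0393
```

Request:
step_arm(
  plan="255 0 0 0 0; 255 0 0 0 0",
)

```text
time_s: 10.85
position: [0.5647, 0.0574, 0.1478]
tool_rot: [-0.052, 0.706, 0.053, 0.704]
contact_force: [-0.1, 1.0, -1.3]
gripper_width: 0.0388
```

```bash
python3 look.py w6 jar_a pocket1; python3 -c "
from h import *
go([*rk(0,.042),.115],Y); p=pose()
"; python3 fit.py w6 .5664 .0573 .0708
```

```text
wrist jar_a call 0.84 world [0.5641 0.0559 0.0651] px [253. 201.]
wrist jar_a call 0.83 world [0.6682 0.2196 0.0011] px [403.  14.]
wrist jar_a call 0.78 world [ 0.4261 -0.0689  0.0034] px [114. 268.]
wrist jar_a call 0.69 world [ 0.4437 -0.2133 -0.0005] px [129. 365.]
wrist pocket1 call 0.78 world [0.5613 0.0573 0.0068] px [251. 179.]
wrist pocket1 call 0.75 world [ 0.4441 -0.2119 -0.0077] px [132. 360.]
wrist pocket1 call 0.72 world [0.5501 0.1395 0.0107] px [251.  90.]
wrist pocket1 call 0.69 world [ 0.5942 -0.1076  0.003 ] px [258. 315.]
shift [ 0.0338 -0.0002  0.0009] spin -0.01 dist 0.034 toolx [-0. -0. -1.] at [0.5655 0.0574 0.1488] q6 -0.13
w6 x y yaw [0.568  0.0803 5.7294] deg 328.3 cost 12291.0 foot px 44685
```

View pics/w6.png

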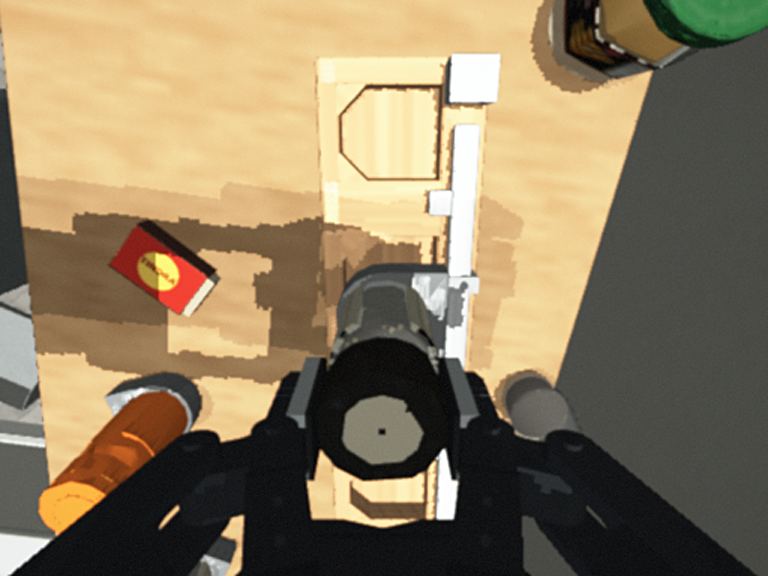

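The view shows the held foot above pocket 3, top edge at (345–448,266). Pocket 4 is clear: front edge x≈340, back x≈440, sides y≈86 and 179. I'll use pocket 4's edges to check the rack frame.

Run:
```python
from h import *
W=camT("wrist",np.load("pics/w6.npy"))
def inv(w,z=0): c,s=np.cos(Y),np.sin(Y); return np.array([[c,s],[-s,c]])@(np.array(w)[:2]-RO)
for nm,px,z in(("front",(340,132),.024),("back",(441,132),.024),("sideL",(405,86),.024),("sideR",(405,179),.024),("frontfloor",(343,132),.006),("foot side",(420,267),.022+.07),("foot corner",(448,266),.092),("rack end",(380,58),.024)):
    print(nm,np.round(inv(ray("wrist",np.array(px)/1.5-.17,z,W))*1e3,1))
from rackfit import *
g,W6=load("w6")
L4=L[(abs(L[:,1]-.126)<.03)]
import rackfit; rackfit.L=L4
for dx in (-4,-3,-2,-1,0,1,2,3): 
    print(dx,[round(float(sc([*rk(dx/1e3,dy/1e3),Y],g,W6))) for dy in(-4,-3,-2,-1,0,1,2,3,4)])
```

```text
front [-24.8 127.6]
back [ 32.  127.5]
sideL [ 11.4 151.2]
sideR [ 12.1 101.8]
frontfloor [-24.7 127.8]
foot side [16.5 68.1]
foot corner [29.3 68.5]
rack end [ -2.2 165. ]
-4 [-23, -50, -77, -100, -91, -99, -98, -71, -47]
-3 [-38, -64, -92, -115, -106, -115, -113, -86, -63]
-2 [-52, -77, -105, -128, -119, -127, -125, -98, -74]
-1 [-60, -84, -112, -135, -127, -136, -135, -109, -85]
0 [-63, -87, -115, -137, -128, -137, -136, -109, -85]
1 [-63, -86, -113, -135, -127, -136, -135, -109, -85]
2 [-59, -80, -105, -126, -118, -126, -125, -97, -75]
3 [-47, -67, -91, -112, -104, -112, -112, -85, -64]
```

```bash
python3 fit.py w5 .4366 .1652
python3 - <<'E'
from fit import *
W=camT("wrist",np.load("pics/w6.npy")); im=cv2.imread("pics/w6.png")[240:400,300:500]
k=4; im=cv2.resize(im,None,fx=k,fy=k,interpolation=cv2.INTER_CUBIC)
p=pose()[:3,3]; z0=p[2]-.0785; c,s=np.cos(Y),np.sin(Y)
for o,z,col in((foot(),.022,(0,255,0)),(foot(),.004,(0,255,255)),(foot(2),0,(255,0,255))):
    X=P(o@np.array([[c,s],[-s,c]])+p[:2],z+z0); q=(((proj("wrist",X,W)+.5)*1.5-[300,240])*k).astype(np.int32); cv2.polylines(im,[q],True,col,1)
cv2.imwrite("pics/ov6.png",im)
E
```

```text
w5 x y yaw [0.4367 0.1629 5.4722] deg 313.5 cost 227.0 foot px 20256
```

View pics/ov6.png

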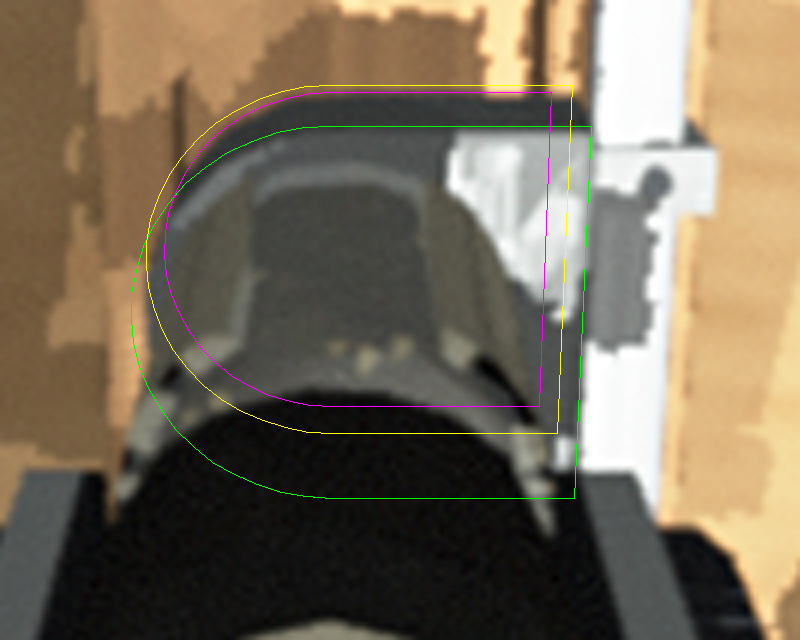

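The held foot matches the predicted outline to about 1 mm (it sits ~1 mm toward −y). I'll correct and lower.

Request:
step_arm(
  plan="255 0.01 0.0012 0.0009 0; 255 0.03 0.0012 0.0009 0; 255 0.043 0.0012 0.0009 0; 255 0.047 0.0012 0.0009 0; 255 0.051 0.0012 0.0009 0; 255 0.055 0.0012 0.0009 0; 255 0.059 0.0012 0.0009 0; 255 0.062 0.0012 0.0009 0",
)

```text
time_s: 11.8
position: [0.566, 0.0583, 0.0868]
tool_rot: [-0.053, 0.706, 0.053, 0.705]
contact_force: [-3.5, -0.4, 0.5]
gripper_width: 0.039
```

Request:
step_arm(
  plan="255 0.002 0 0 0; 255 0.002 0 0 0; 255 0.002 0 0 0",
)

```text
time_s: 12.1
position: [0.5662, 0.0583, 0.0857]
tool_rot: [-0.053, 0.706, 0.053, 0.705]
contact_force: [-5.7, 0.2, 4.9]
gripper_width: 0.0391
```

Request:
step_arm(
  plan="150 0 0 0 0; 0 0 0 0 0; 0 0 0 0 0; 0 0 0 0 0; 0 -0.03 0 0 0; 0 -0.07 0 0 0; 0 -0.11 0 0 0; 0 -0.11 0 0 0",
)

```text
time_s: 12.9
position: [0.5727, 0.0586, 0.2024]
tool_rot: [-0.053, 0.7, 0.053, 0.711]
contact_force: [0.7, 0.4, 1.2]
gripper_width: 0.0853
```

```bash
python3 -c "
from h import *
go([.4259,.2762,.18],.487)"
```

```text
shift [ 0.0202  0.2371 -0.113 ] spin -19.31 dist 0.263 toolx [ 0.016  0.001 -1.   ] at [0.5727 0.0586 0.2024] q6 -0.12
```

Request:
step_arm(
  plan="0 0.01 0.045 -0.02 -5; 0 0.01 0.09 -0.04 -10; 0 0.015 0.13 -0.06 -15; 0 0.02 0.175 -0.08 -19.3; 0 0.02 0.21 -0.1 -19.3; 0 0.02 0.2371 -0.113 -19.3; 0 0.02 0.2371 -0.113 -19.3; 0 0.02 0.2371 -0.113 -19.3",
)

```text
time_s: 13.7
position: [0.4196, 0.2765, 0.1748]
tool_rot: [-0.171, 0.686, 0.171, 0.686]
contact_force: [-0.1, -0.0, -0.0]
gripper_width: 0.0854
```

```bash
python3 look.py w7 jar_a; python3 fit.py w7 .4259 .2762;  python3 -c "
from h import *
go([.4259,.2762,.079],.487)"
```

```text
wrist jar_a call 0.96 world [0.5613 0.2762 0.0015] px [361. 226.]
wrist jar_a call 0.92 world [ 6.681e-01  2.194e-01 -5.000e-04] px [405. 297.]
wrist jar_a call 0.74 world [0.5686 0.4133 0.0009] px [442. 123.]
wrist jar_a call 0.71 world [ 0.4238  0.2791 -0.0026] px [258. 169.]
w7 x y yaw [0.4258 0.2769 0.4317] deg 24.7 cost 1312.0 foot px 20889
shift [ 0.0959 -0.002   0.0052] spin -0.04 dist 0.096 toolx [ 0.001 -0.    -1.   ] at [0.4203 0.2755 0.1749] q6 0.01
```

View pics/w7_fit.png

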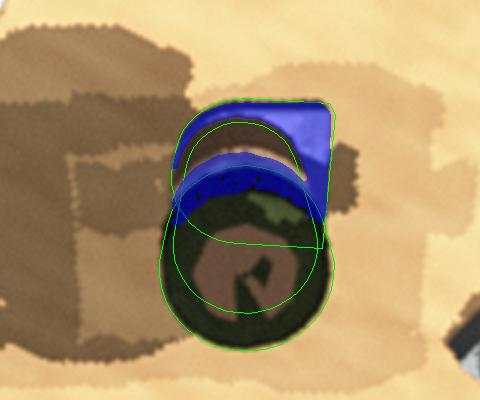

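```bash
sed -i 's/circ(.0195)/circ(BR)/g; s/^S=3/S=3/; s/^BD=/BR=.0225\nBD=/' fit.py; python3 fit.py w7 .4258 .2769; python3 fit.py w5 .4259 .2762;python3 fit.py w5 .4366 .1640
```

```text
w7 x y yaw [0.4264 0.2753 0.4826] deg 27.6 cost 161.0 foot px 20875
w5 x y yaw [0.4254 0.276  0.4783] deg 27.4 cost 280.0 foot px 25486
w5 x y yaw [0.4363 0.1626 5.4606] deg 312.9 cost 161.0 foot px 20281
```

Request:
step_arm(
  plan="0 0.02 -0.0025 0.005 0; 0 0.05 -0.0025 0.005 0; 0 0.08 -0.0025 0.005 0; 0 0.096 -0.0025 0.005 0; 0 0.096 -0.0025 0.005 0; 255 0.096 -0.0025 0.005 0; 255 0.096 -0.0025 0.005 0; 255 0.096 -0.0025 0.005 0",
)

```text
time_s: 14.6
position: [0.4264, 0.2764, 0.0804]
tool_rot: [-0.17, 0.685, 0.171, 0.687]
contact_force: [-1.5, -1.1, 2.3]
gripper_width: 0.044
```

Request:
step_arm(
  plan="255 0 0 0 0; 255 0 0 0 0; 255 0 0 0 0; 255 0 0 0 0; 255 -0.02 0 0 0; 255 -0.06 0 0 0; 255 -0.075 0 0 0; 255 -0.075 0 0 0",
)

```text
time_s: 15.4
position: [0.4274, 0.2774, 0.1571]
tool_rot: [-0.17, 0.684, 0.171, 0.689]
contact_force: [-0.1, 0.6, -2.1]
gripper_width: 0.0427
```

```bash
python3 -c "
from h import *
print(rk(0.0004,.1264)); go([*rk(0.0004,.1264),.150],.157)"
```

```text
[0.55420653 0.14084044]
shift [ 0.0075 -0.18    0.0481] spin 18.91 dist 0.186 toolx [ 0.006  0.003 -1.   ] at [0.4274 0.2774 0.1571] q6 0.0
```

Request:
step_arm(
  plan="255 0 -0.04 0.008 4; 255 0 -0.08 0.018 8; 255 0 -0.11 0.028 12; 255 0 -0.14 0.038 16; 255 0.004 -0.165 0.045 18.9; 255 0.0075 -0.18 0.0481 18.9; 255 0.0075 -0.18 0.0481 18.9; 255 0.0075 -0.18 0.0481 18.9",
)

```text
time_s: 16.2
position: [0.5503, 0.1397, 0.1452]
tool_rot: [-0.055, 0.706, 0.056, 0.704]
contact_force: [-0.1, 0.5, -1.9]
gripper_width: 0.0427
```

Request:
step_arm(
  plan="255 0 0 0 0; 255 0 0 0 0",
)

```text
time_s: 16.4
position: [0.551, 0.1404, 0.1464]
tool_rot: [-0.056, 0.705, 0.056, 0.705]
contact_force: [-0.6, -0.0, -2.1]
gripper_width: 0.0424
```

```bash
cat > ov.py <<'E'
import sys
from fit import *
n=sys.argv[1]; zg=float(sys.argv[2]); T=np.load(f"pics/{n}.npy"); W=camT("wrist",T); p=T[:3,3]; z0=p[2]-zg; c,s=np.cos(Y),np.sin(Y)
cx,cy=(proj("wrist",[[*p[:2],z0+.022]],W)[0]*1.5).astype(int)-[100,100]; k=3
im=cv2.imread(f"pics/{n}.png")[max(cy,0):cy+200,cx:cx+200]; cy=max(cy,0); im=cv2.resize(im,None,fx=k,fy=k,interpolation=cv2.INTER_CUBIC)
for o,z,col in((foot(),.022,(0,255,0)),(foot(),.004,(0,255,255)),(foot(2),0,(255,0,255))):
    X=P(o@np.array([[c,s],[-s,c]])+p[:2],z+z0); q=(((proj("wrist",X,W)+.5)*1.5-[cx,cy])*k).astype(np.int32); cv2.polylines(im,[q],True,col,1)
a=proj("wrist",[[*p[:2],z0+.004],[*(p[:2]+[-s*.01,c*.01]),z0+.004]],W); print("px per mm in overlay",np.linalg.norm(a[0]-a[1])*1.5*k/10)
cv2.imwrite(f"pics/{n}_ov.png",im)
E
python3 look.py w8; python3 ov.py w8 .0805; python3 -c "
from h import *
go([*rk(0.0004,.1264),.0855],.157)"
```

```text
px per mm in overlay 5.451678365338917
shift [ 0.0611 -0.      0.003 ] spin 0.09 dist 0.061 toolx [-0.  0. -1.] at [0.5512 0.1404 0.1466] q6 0.01
```

View pics/w8_ov.png

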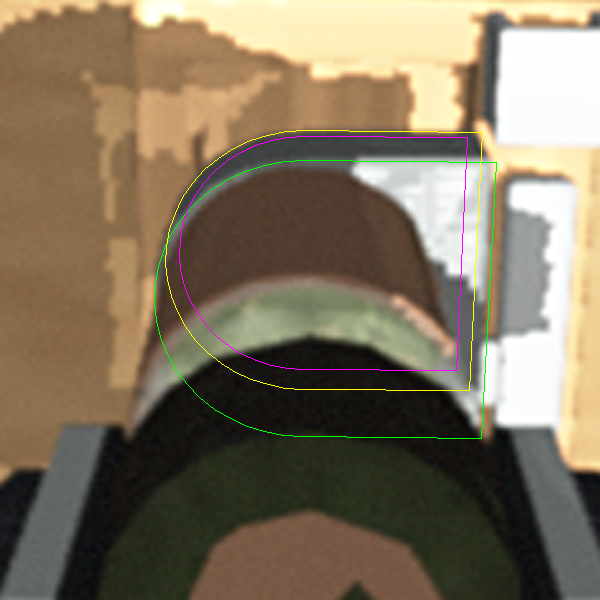

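Matches within 0.5 mm. I'll lower into pocket 4.

Request:
step_arm(
  plan="255 0.01 0.0005 0.003 0; 255 0.03 0.0005 0.003 0; 255 0.04 0.0005 0.003 0; 255 0.044 0.0005 0.003 0; 255 0.048 0.0005 0.003 0; 255 0.052 0.0005 0.003 0; 255 0.056 0.0005 0.003 0; 255 0.060 0.0005 0.003 0",
)

```text
time_s: 17.25
position: [0.5535, 0.1404, 0.0973]
tool_rot: [-0.057, 0.708, 0.056, 0.702]
contact_force: [-34.9, -6.4, 83.0]
gripper_width: 0.0423
```

Request:
step_arm(
  plan="255 0.002 0 0 0; 255 0.002 0 0 0; 255 0.002 0 0 0",
)

```text
time_s: 17.55
position: [0.5535, 0.1405, 0.0973]
tool_rot: [-0.057, 0.707, 0.056, 0.702]
contact_force: [-31.9, -7.5, 72.7]
gripper_width: 0.0419
```

Request:
step_arm(
  plan="255 -0.01 0 -0.001 0; 255 -0.025 0 -0.002 0; 255 -0.035 0 -0.002 0; 255 -0.035 0 -0.002 0; 255 -0.035 0 -0.002 0",
)

```text
time_s: 18.05
position: [0.5542, 0.1401, 0.1206]
tool_rot: [-0.056, 0.704, 0.055, 0.706]
contact_force: [-3.6, -1.6, 8.2]
gripper_width: 0.0425
```

```bash
python3 look.py w9 jar_a; python3 ov.py w9 .0805; python3 -c "
from h import *
go([*rk(0.0004,.1264),.0865],.157)"
```

```text
wrist jar_a call 0.96 world [ 0.6735  0.2196 -0.0009] px [404. 119.]
wrist jar_a call 0.8 world [ 5.611e-01  2.762e-01 -4.000e-04] px [289.  23.]
wrist jar_a call 0.65 world [0.5579 0.1444 0.0373] px [259. 195.]
wrist jar_a call 0.53 world [ 0.4298 -0.0678  0.006 ] px [113. 348.]
px per mm in overlay 5.451131485977669
shift [0.0341 0.0008 0.0001] spin 0.0 dist 0.034 toolx [ 0.002 -0.    -1.   ] at [0.5542 0.14   0.1206] q6 0.01
```

View pics/w9_ov.png

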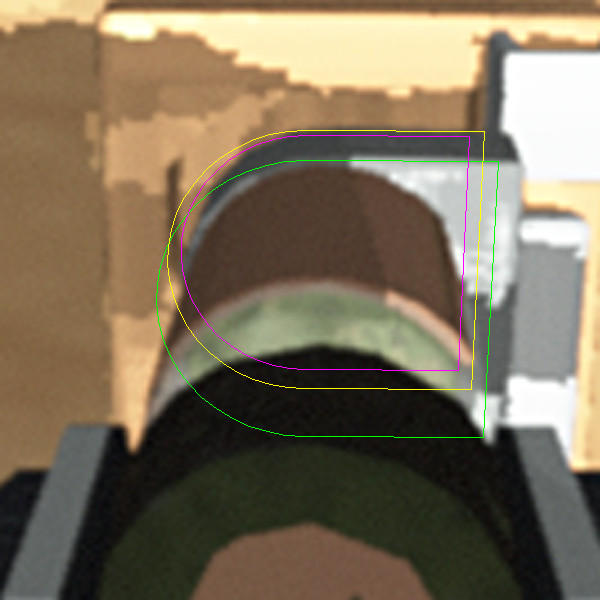

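The foot caught at the back edge and the jar has tilted slightly in the grip. Both that contact and the −5.7 N on the first jar say my rack x is ~2–3 mm too far back. I'll set this jar down on the free table in front and regrasp it upright.

```bash
python3 -c "
from h import *
print(observe()['contact_force'])
go([.445,.185,.165],.157)"
```

```text
[-2.89678479 -2.14339943  7.55313982]
shift [-0.0446  0.0615 -0.1007] spin 0.0 dist 0.126 toolx [ 0.002 -0.    -1.   ] at [0.5542 0.14   0.1206] q6 0.01
```

Request:
step_arm(
  plan="255 -0.01 0 -0.003 0; 255 -0.03 0 -0.01 0; 255 -0.045 0.01 -0.03 0; 255 -0.045 0.025 -0.06 0; 255 -0.045 0.045 -0.085 0; 255 -0.045 0.0615 -0.1007 0; 255 -0.045 0.0615 -0.1007 0; 255 -0.045 0.0615 -0.1007 0",
)

```text
time_s: 18.95
position: [0.4442, 0.1855, 0.1645]
tool_rot: [-0.056, 0.704, 0.056, 0.706]
contact_force: [0.1, -0.0, -1.1]
gripper_width: 0.0424
```

```bash
python3 look.py w10 jar_a; python3 -c "
from h import *
print(observe()['contact_force'])
go([.445,.185,.0825],.157)"; python3 ov.py w10 .0805
```

```text
wrist jar_a call 0.95 world [0.4492 0.1856 0.0842] px [260. 201.]
wrist jar_a call 0.93 world [ 6.680e-01  2.211e-01 -4.000e-04] px [466. 173.]
wrist jar_a call 0.83 world [ 0.5617  0.2748 -0.0008] px [385. 105.]
wrist jar_a call 0.7 world [0.5683 0.0588 0.0038] px [339. 290.]
wrist jar_a call 0.6 world [0.6602 0.3366 0.0038] px [509.  54.]
wrist jar_a call 0.41 world [ 0.4264 -0.0703  0.0037] px [210. 357.]
[ 0.18434714 -1.35742747 -1.33775715]
shift [ 0.0822 -0.     -0.0001] spin -0.02 dist 0.082 toolx [ 0.002  0.    -1.   ] at [0.445  0.185  0.1647] q6 0.15
px per mm in overlay 5.451424382066003
```

View pics/w10.png

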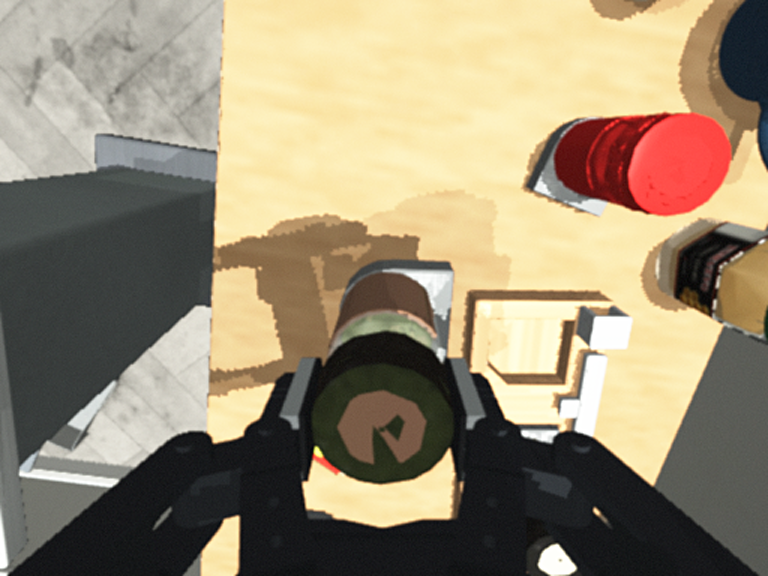

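The red look-alike is at (640,160). The held jar at (390,380) is over free table. I'll set it down and release.

Request:
step_arm(
  plan="255 0.03 0 0 0; 255 0.06 0 0 0; 255 0.075 0 0 0; 255 0.08 0 0 0; 255 0.081 0 0 0; 255 0.081 0 0 0; 120 0.081 0 0 0; 0 0.081 0 0 0",
)

```text
time_s: 19.85
position: [0.4453, 0.1856, 0.0849]
tool_rot: [-0.055, 0.704, 0.056, 0.706]
contact_force: [0.5, -0.1, 0.4]
gripper_width: 0.0583
```

Request:
step_arm(
  plan="0 0 0 0 0; 0 0 0 0 0; 0 -0.03 0 0 0; 0 -0.06 0 0 0; 0 -0.1 0 0 0; 0 -0.1 0 0 0; 0 -0.1 0 0 0; 0 -0.1 0 0 0",
)

```text
time_s: 20.65
position: [0.4426, 0.1848, 0.1825]
tool_rot: [-0.056, 0.706, 0.055, 0.704]
contact_force: [-0.1, -1.1, -0.4]
gripper_width: 0.0855
```

```bash
python3 look.py w11 jar_a pocket1; python3 fit.py w11 .447 .1856;python3 fit.py w11 .449 .1856; python3 -c "
from h import *
go([.447,.1856,.08],.157)"
```

```text
wrist jar_a call 0.97 world [0.5622 0.2733 0.0014] px [381. 105.]
wrist jar_a call 0.86 world [ 4.476e-01  1.871e-01 -4.000e-04] px [259. 168.]
wrist jar_a call 0.8 world [0.5683 0.0541 0.0078] px [337. 286.]
wrist jar_a call 0.7 world [ 0.4297 -0.0674  0.0027] px [216. 344.]
wrist jar_a call 0.65 world [ 0.6663  0.2209 -0.0014] px [456. 168.]
wrist pocket1 call 0.98 world [0.551  0.1408 0.0055] px [340. 221.]
wrist pocket1 call 0.71 world [0.5647 0.0574 0.0088] px [335. 284.]
wrist pocket1 call 0.6 world [ 0.5787 -0.0247  0.0065] px [330. 335.]
w11 x y yaw [0.4496 0.1854 0.1443] deg 8.3 cost 145.0 foot px 20137
w11 x y yaw [0.4496 0.1855 0.1458] deg 8.4 cost 147.0 foot px 20122
shift [0.1018 0.0002 0.005 ] spin -0.0 dist 0.102 toolx [-0.003 -0.001 -1.   ] at [0.4424 0.1847 0.1819] q6 0.15
```

The network pockets now give p4≈(0.551,0.1407) and a rack yaw of 0.163, consistent with the contact evidence. Regrasp.

Request:
step_arm(
  plan="0 0.03 0 0.0076 0; 0 0.06 0 0.0076 0; 0 0.09 0 0.0076 0; 0 0.103 0 0.0076 0; 0 0.103 0 0.0076 0; 255 0.103 0 0.0076 0; 255 0.103 0 0.0076 0; 255 0.103 0 0.0076 0",
)

```text
time_s: 21.6
position: [0.4523, 0.1867, 0.0819]
tool_rot: [-0.055, 0.704, 0.056, 0.706]
contact_force: [0.4, -0.1, 3.0]
gripper_width: 0.0437
```

Request:
step_arm(
  plan="255 0 0 0 0; 255 0 0 0 0; 255 0 0 0 0; 255 0 0 0 0; 255 0 0 0 0",
)

```text
time_s: 22.1
position: [0.4522, 0.1867, 0.0823]
tool_rot: [-0.055, 0.704, 0.056, 0.706]
contact_force: [-2.7, -0.9, 5.5]
gripper_width: 0.0425
```

```bash
sed -i 's/^Y=.*/Y=0.163; RO=np.array([.5717,.0162])/' h.py; python3 -c "
from h import *
print(observe()['contact_force'], rk(0,.126))
go([*rk(0,.126),.145],.175)"
```

```text
[-2.70960501 -0.94599588  5.46530017] [0.55125282 0.14052986]
shift [-0.0625 -0.0611  0.0908] spin -1.03 dist 0.126 toolx [ 0.002  0.001 -1.   ] at [0.4522 0.1867 0.0823] q6 0.15
```

Request:
step_arm(
  plan="255 -0.03 0 0 0; 255 -0.06 0 0.005 0; 255 -0.0625 -0.01 0.03 0; 255 -0.0625 -0.025 0.05 0; 255 -0.0625 -0.045 0.07 0; 255 -0.0625 -0.0611 0.0908 -1; 255 -0.0625 -0.0611 0.0908 -1; 255 -0.0625 -0.0611 0.0908 -1",
)

```text
time_s: 22.9
position: [0.5503, 0.1399, 0.143]
tool_rot: [-0.061, 0.705, 0.061, 0.704]
contact_force: [-0.1, 0.2, -1.6]
gripper_width: 0.0424
```

Request:
step_arm(
  plan="255 0 0 0 0; 255 0 0 0 0",
)

```text
time_s: 23.1
position: [0.5493, 0.1406, 0.1427]
tool_rot: [-0.062, 0.705, 0.062, 0.704]
contact_force: [-0.4, 0.2, -1.2]
gripper_width: 0.0425
```

```bash
python3 look.py w12 jar_a pocket1; python3 ov.py w12 .0823;python3 -c "
from h import *
print(observe()['contact_force'])
go([*rk(0,.126),.0883],.175)"
```

```text
wrist jar_a call 0.74 world [0.5422 0.1431 0.0619] px [245. 196.]
wrist jar_a call 0.7 world [0.666  0.2186 0.0019] px [393. 121.]
wrist jar_a call 0.69 world [0.5618 0.2754 0.0023] px [296.  31.]
wrist pocket1 call 0.97 world [0.5526 0.1416 0.0075] px [258. 180.]
px per mm in overlay 5.416726048860019
[-0.30010337  0.64520547 -1.09439536]
shift [ 0.0547 -0.0003  0.0014] spin 0.01 dist 0.055 toolx [-0. -0. -1.] at [0.5498 0.1406 0.143 ] q6 -0.0
```

View pics/w12_ov.png

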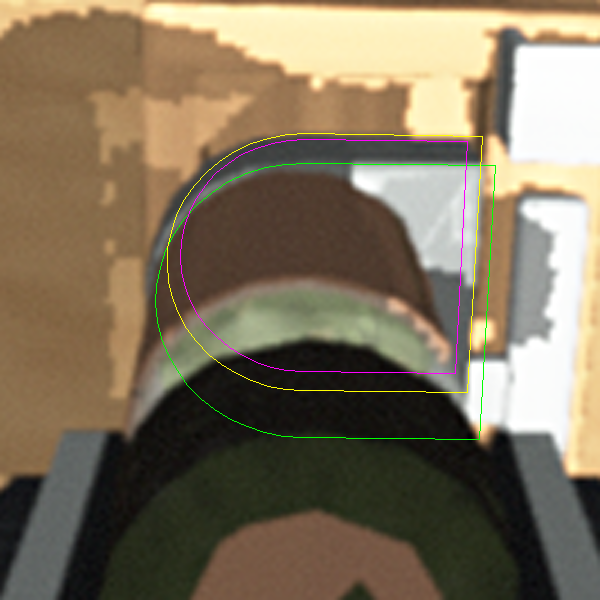

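The foot sits ~3 mm toward −x and 1 mm toward −y of the prediction, from a slight tilt in the grip. I'll compensate and lower carefully.

Request:
step_arm(
  plan="255 0.005 0.0007 0.0044 0; 255 0.015 0.0007 0.0044 0; 255 0.025 0.0007 0.0044 0; 255 0.032 0.0007 0.0044 0; 255 0.036 0.0007 0.0044 0; 255 0.039 0.0007 0.0044 0; 255 0.042 0.0007 0.0044 0; 255 0.042 0.0007 0.0044 0",
)

```text
time_s: 24.05
position: [0.5548, 0.1415, 0.1008]
tool_rot: [-0.062, 0.704, 0.062, 0.704]
contact_force: [-0.6, -0.0, -2.2]
gripper_width: 0.0423
```

Request:
step_arm(
  plan="255 0 0 0 0; 255 0 0 0 0",
)

```text
time_s: 24.25
position: [0.5549, 0.1416, 0.1013]
tool_rot: [-0.062, 0.704, 0.062, 0.705]
contact_force: [-0.2, 1.7, -1.4]
gripper_width: 0.0422
```

Request:
step_arm(
  plan="255 0.002 0 0 0; 255 0.004 0 0 0; 255 0.006 0 0 0; 255 0.008 0 0 0; 255 0.008 0 0 0",
)

```text
time_s: 24.75
position: [0.5548, 0.1416, 0.0927]
tool_rot: [-0.062, 0.704, 0.062, 0.704]
contact_force: [0.8, -0.4, -1.7]
gripper_width: 0.0424
```

Entering freely. Lower the rest and release.

Request:
step_arm(
  plan="255 0.002 0 0 0; 255 0.004 0 0 0; 255 0.005 0 0 0; 255 0.005 0 0 0",
)

```text
time_s: 25.15
position: [0.5548, 0.1415, 0.0884]
tool_rot: [-0.062, 0.704, 0.062, 0.704]
contact_force: [-0.6, -1.5, 1.9]
gripper_width: 0.0424
```

Request:
step_arm(
  plan="150 0 0 0 0; 0 0 0 0 0; 0 0 0 0 0; 0 0 0 0 0; 0 -0.03 0 0 0; 0 -0.07 0 0 0; 0 -0.11 0 0 0; 0 -0.11 0 0 0",
)

```text
time_s: 25.95
position: [0.5595, 0.1426, 0.2049]
tool_rot: [-0.061, 0.7, 0.062, 0.709]
contact_force: [0.6, 0.0, 0.7]
gripper_width: 0.0853
```

Request:
step_arm(
  plan="0 0 0 0 0; 0 0 0 0 0; 0 0 0 0 0; 0 0 0 0 0",
)

```text
time_s: 26.35
position: [0.5535, 0.1414, 0.1962]
tool_rot: [-0.062, 0.706, 0.061, 0.703]
contact_force: [0.7, -0.9, 0.0]
gripper_width: 0.0853
```

```bash
python3 look.py w13 jar_a
python3 - <<'E'
from h import *
capture("top"); see("top","jar_a"); capture("scene"); see("scene","jar_a")
go([.4427,-.2105,.2],Y)
E
```

```text
wrist jar_a call 0.89 world [0.5587 0.2736 0.0012] px [282.  43.]
wrist jar_a call 0.78 world [0.5514 0.1437 0.0026] px [253. 164.]
wrist jar_a call 0.78 world [0.6698 0.2198 0.0016] px [371. 116.]
wrist jar_a call 0.57 world [0.5678 0.0544 0.0031] px [254. 236.]
top jar_a call 0.79 world [ 4.764e-01 -1.920e-01  3.000e-04] px [331. 215.]
top jar_a call 0.71 world [0.6676 0.2198 0.0024] px [199. 150.]
top jar_a call 0.64 world [5.701e-01 4.117e-01 5.000e-04] px [136. 180.]
top jar_a call 0.59 world [0.5689 0.0545 0.0075] px [252. 183.]
top jar_a call 0.59 world [ 0.4258 -0.071   0.0017] px [292. 231.]
top jar_a call 0.48 world [0.5622 0.2785 0.0023] px [179. 183.]
scene jar_a call 0.96 world [0.5694 0.0538 0.0078] px [255. 204.]
scene jar_a call 0.92 world [ 0.4246 -0.0718  0.0018] px [320. 210.]
scene jar_a call 0.87 world [0.5622 0.2793 0.0034] px [196. 234.]
scene jar_a call 0.85 world [0.5689 0.4087 0.0077] px [152. 251.]
scene jar_a call 0.81 world [0.5491 0.1403 0.0057] px [238. 217.]
scene jar_a call 0.79 world [ 0.4762 -0.196   0.004 ] px [332. 190.]
scene jar_a call 0.62 world [0.6681 0.2191 0.002 ] px [191. 212.]
shift [-0.0022 -0.3273 -0.1713] spin 0.65 dist 0.369 toolx [-0. -0. -1.] at [0.5546 0.1416 0.1977] q6 -0.0
```

The top and scene networks agree the third jar was knocked from (0.443,−0.21) to about (0.476,−0.194). I'll go above it.

Request:
step_arm(
  plan="0 0 -0.04 -0.02 0; 0 0 -0.085 -0.038 0; 0 0 -0.13 -0.056 0; 0 0 -0.175 -0.075 0; 0 0 -0.22 -0.095 0; 0 0 -0.265 -0.115 0; 0 0 -0.3 -0.13 0; 0 0 -0.3164 -0.1358 0",
)

```text
time_s: 27.45
position: [0.4749, -0.1968, 0.1983]
tool_rot: [-0.061, 0.704, 0.06, 0.705]
contact_force: [1.1, 0.5, 0.5]
gripper_width: 0.0854
```

Request:
step_arm(
  plan="0 0 0 0 0; 0 0 0 0 0; 0 0 0 0 0; 0 0 0 0 0; 0 0 0 0 0; 0 0 0 0 0",
)

```text
time_s: 28.05
position: [0.476, -0.1929, 0.198]
tool_rot: [-0.062, 0.704, 0.062, 0.704]
contact_force: [-0.4, -0.3, 0.6]
gripper_width: 0.0855
```

```bash
python3 look.py w14 jar_a; python3 fit.py w14 .476 -.194; python3 -c "
from h import *
print(pose()[:3,3], observe()['q'])"
```

```text
wrist jar_a call 0.91 world [ 0.4735 -0.1976  0.0011] px [251. 169.]
wrist jar_a call 0.77 world [ 0.4298 -0.0669  0.0038] px [231.  40.]
w14 x y yaw [ 0.4766 -0.1964 -0.0184] deg 358.9 cost 130.0 foot px 18228
[ 0.47595884 -0.193146    0.19797785] [-4.70305228e-01  1.30167496e-01  1.92364306e+00  3.06257448e-05
  1.08777261e+00 -6.45529775e-01]
```

```bash
python3 -c "
from h import *
go([.4764,-.1962,.08],.176)"
```

```text
shift [ 1.18e-01 -3.10e-03 -1.00e-04] spin -0.05 dist 0.118 toolx [ 0.  0. -1.] at [ 0.476  -0.1931  0.198 ] q6 -0.65
```

Request:
step_arm(
  plan="0 0.03 -0.003 0 0; 0 0.06 -0.003 0 0; 0 0.09 -0.003 0 0; 0 0.11 -0.003 0 0; 0 0.118 -0.003 0 0; 0 0.118 -0.003 0 0; 0 0.118 -0.003 0 0; 0 0.118 -0.003 0 0",
)

```text
time_s: 28.95
position: [0.4777, -0.1972, 0.0815]
tool_rot: [-0.062, 0.703, 0.061, 0.705]
contact_force: [-0.1, -0.1, -0.3]
gripper_width: 0.0853
```

Request:
step_arm(
  plan="255 0 0 0 0; 255 0 0 0 0; 255 0 0 0 0; 255 0 0 0 0; 255 0 0 0 0; 255 0 0 0 0; 255 0 0 0 0",
)

```text
time_s: 29.65
position: [0.4767, -0.1968, 0.0807]
tool_rot: [-0.062, 0.704, 0.061, 0.705]
contact_force: [-1.3, -0.4, 5.3]
gripper_width: 0.0392
```

```bash
python3 -c "
from h import *
print(observe()['contact_force'],rk(0,-.126))
go([*rk(0,-.126),.15],.176+.181)"
```

```text
[-1.28444896 -0.41368897  5.32333999] [ 0.59214718 -0.10812986]
shift [-0.0693  0.0673  0.1291] spin -10.46 dist 0.161 toolx [ 0.001 -0.    -1.   ] at [ 0.4767 -0.1968  0.0807] q6 -0.65
```

Request:
step_arm(
  plan="255 -0.03 0 0 0; 255 -0.065 0.005 0.005 0; 255 -0.0693 0.025 0.035 -3; 255 -0.0693 0.04 0.07 -6; 255 -0.0693 0.055 0.1 -9; 255 -0.0693 0.0673 0.1291 -10.5; 255 -0.0693 0.0673 0.1291 -10.5; 255 -0.0693 0.0673 0.1291 -10.5",
)

```text
time_s: 30.45
position: [0.5911, -0.1072, 0.148]
tool_rot: [-0.126, 0.697, 0.126, 0.695]
contact_force: [-0.3, -0.2, -3.0]
gripper_width: 0.0392
```

Request:
step_arm(
  plan="255 0 0 0 0; 255 0 0 0 0; 255 0 0 0 0; 255 0 0 0 0; 255 0 0 0 0; 255 0 0 0 0",
)

```text
time_s: 31.05
position: [0.5917, -0.108, 0.1494]
tool_rot: [-0.126, 0.696, 0.126, 0.696]
contact_force: [-0.2, -0.7, -1.1]
gripper_width: 0.0393
```

```bash
python3 look.py w15 jar_a pocket1; python3 ov.py w15 .0805;python3 -c "
from h import *
print(observe()['contact_force'],observe()['gripper_width'])
go([*rk(0,-.126),.0867],.357)"
```

```text
wrist jar_a call 0.75 world [ 0.5886 -0.109   0.07  ] px [249. 200.]
wrist jar_a call 0.71 world [ 0.4279 -0.067   0.0023] px [100.  75.]
wrist pocket1 call 0.81 world [ 0.5897 -0.1092  0.0035] px [251. 178.]
wrist pocket1 call 0.63 world [ 0.5819 -0.0246  0.0054] px [276.  92.]
px per mm in overlay 5.465470547970877
[-0.02546728  0.18891721 -1.98025909] 0.0390638111649938
shift [ 0.0626 -0.0004  0.0002] spin 0.04 dist 0.063 toolx [ 0. -0. -1.] at [ 0.5918 -0.1079  0.1493] q6 -0.61
```

View pics/w15_ov.png

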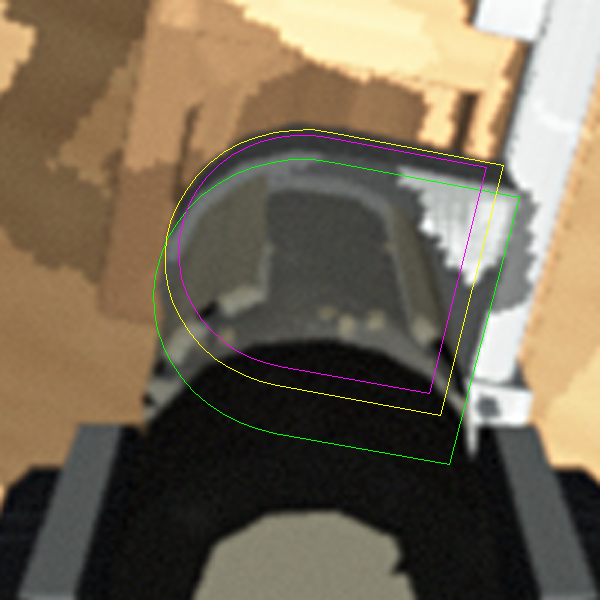

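The overlay matches the foot to under 1 mm, and the pocket 1 estimates average (0.592,−0.1085). I'll lower carefully.

Request:
step_arm(
  plan="255 0.01 -0.0004 0.0002 0; 255 0.025 -0.0004 0.0002 0; 255 0.035 -0.0004 0.0002 0; 255 0.041 -0.0004 0.0002 0; 255 0.045 -0.0004 0.0002 0; 255 0.048 -0.0004 0.0002 0; 255 0.050 -0.0004 0.0002 0; 255 0.050 -0.0004 0.0002 0",
)

```text
time_s: 32.0
position: [0.5922, -0.1082, 0.0993]
tool_rot: [-0.126, 0.696, 0.126, 0.696]
contact_force: [-0.0, 0.2, -2.1]
gripper_width: 0.0392
```

Request:
step_arm(
  plan="255 0.003 0 0 0; 255 0.006 0 0 0; 255 0.008 0 0 0; 255 0.010 0 0 0; 255 0.012 0 0 0; 255 0.0125 0 0 0; 255 0.0125 0 0 0",
)

```text
time_s: 32.7
position: [0.5922, -0.1082, 0.0868]
tool_rot: [-0.126, 0.696, 0.126, 0.696]
contact_force: [-0.2, 0.5, -0.8]
gripper_width: 0.0389
```

Nearly on the floor. Release, lift, and check the jars.

Request:
step_arm(
  plan="120 0 0 0 0; 0 0 0 0 0; 0 0 0 0 0; 0 0 0 0 0; 0 -0.04 0 0 0; 0 -0.08 0 0 0; 0 -0.12 0 0 0; 0 -0.14 0 0 0",
)

```text
time_s: 33.5
position: [0.5944, -0.1087, 0.2315]
tool_rot: [-0.127, 0.694, 0.125, 0.698]
contact_force: [-0.1, -0.3, 0.1]
gripper_width: 0.0856
```

Request:
step_arm(
  plan="0 0 0.03 -0.03 0; 0 0 0.05 -0.05 0; 0 0 0.05 -0.05 0; 0 0 0.05 -0.05 0; 0 0 0.05 -0.05 0; 0 0 0.05 -0.05 0",
)

```text
time_s: 34.1
position: [0.5289, -0.0793, 0.227]
tool_rot: [-0.126, 0.696, 0.126, 0.696]
contact_force: [-0.5, 0.9, -0.2]
gripper_width: 0.0855
```

```bash
python3 look.py w16 jar_a bolt_grip
python3 - <<'E'
from h import *
c=capture("scene"); see("scene","jar_a"); see("scene","bolt_grip")
t=capture("top"); see("top","jar_a"); see("top","bolt_grip")
a=cv2.resize(c[150:250,210:320],None,fx=3.6,fy=3.6,interpolation=cv2.INTER_CUBIC); b=cv2.resize(cv2.imread("pics/w16.png")[:,:,::-1],(480,360)); b2=cv2.copyMakeBorder(a,0,0,0,0,cv2.BORDER_CONSTANT)
m=np.zeros((360,396+400,3),np.uint8); m[:,:396]=a[:360,:396]; m[:300,396:]=cv2.resize(b,(400,300)); cv2.imwrite("pics/chk.png",m[:,:,::-1])
go([*rk(.0435,-.2235),.15],Y-np.pi/2)
E
```

```text
wrist jar_a call 0.71 world [ 0.4268 -0.0706  0.0045] px [177. 125.]
wrist jar_a call 0.61 world [ 0.5882 -0.108   0.0053] px [289. 197.]
wrist bolt_grip call 0.75 world [ 0.6495 -0.1949  0.0772] px [315. 300.]
scene jar_a call 0.88 world [0.569  0.0528 0.0074] px [256. 204.]
scene jar_a call 0.83 world [0.5676 0.4109 0.0044] px [152. 253.]
scene jar_a call 0.81 world [0.549  0.1426 0.0065] px [237. 217.]
scene jar_a call 0.76 world [ 0.4231 -0.0701  0.0016] px [320. 210.]
scene jar_a call 0.71 world [0.6666 0.2199 0.005 ] px [191. 212.]
scene bolt_grip call 0.61 world [ 0.647  -0.1962  0.0805] px [294. 152.]
scene bolt_grip call 0.25 world [ 0.4685 -0.3644  0.0022] px [365. 176.]
top jar_a call 0.82 world [ 0.5685  0.41   -0.0041] px [137. 180.]
top jar_a call 0.74 world [0.5598 0.276  0.0026] px [180. 184.]
top jar_a call 0.7 world [0.5531 0.1362 0.0048] px [225. 187.]
top jar_a call 0.61 world [0.6713 0.2207 0.0015] px [199. 149.]
top jar_a call 0.55 world [ 0.4266 -0.0707  0.0014] px [292. 230.]
top jar_a call 0.27 world [0.6553 0.335  0.0029] px [162. 153.]
top bolt_grip call 0.65 world [ 0.6493 -0.1998  0.0781] px [340. 156.]
shift [ 0.0767 -0.154   0.0738] spin -78.85 dist 0.187 toolx [-0.  0. -1.] at [ 0.5278 -0.0789  0.2267] q6 -0.59
```

The viewer limit of 16 is reached, so I continue on numbers. Networks put the jars at p1 (0.588,−0.108), p3 (0.568,0.053) and p4 (0.551,0.140), with heights of 3–7 mm. Closing the bolt is itself the seating test. Next, the handle at ≈(0.649,−0.198).

Request:
step_arm(
  plan="0 0 -0.02 0.01 8.5; 0 0 -0.04 0.02 17; 0 0 -0.06 0.03 25.5; 0 0 -0.09 0.04 34; 0 0 -0.11 0.05 42.5; 0 0 -0.13 0.06 51; 0 0.02 -0.15 0.07 59.5; 0 0.04 -0.154 0.0738 68",
)

```text
time_s: 35.35
position: [0.6531, -0.1995, 0.1874]
tool_rot: [0.287, 0.645, -0.287, 0.648]
contact_force: [-0.9, -0.1, -0.6]
gripper_width: 0.085
```

Request:
step_arm(
  plan="0 0 0 0 8.5; 0 0 0 0 17; 0 0 0 0 25.5; 0 0 0 0 33.1; 0 0 0 0 33.1; 0 0 0 0 33.1; 0 0 0 0 33.1",
)

```text
time_s: 36.05
position: [0.6508, -0.1972, 0.1867]
tool_rot: [0.457, 0.54, -0.457, 0.54]
contact_force: [1.5, -0.5, 0.7]
gripper_width: 0.0855
```

```bash
python3 look.py w17 bolt_grip jar_a; python3 -c "
from h import *
go([.6495,-.198,.0615],Y-np.pi/2)"
```

```text
wrist bolt_grip call 0.97 world [ 0.6501 -0.1943  0.0784] px [252. 190.]
wrist jar_a call 0.82 world [0.5686 0.0561 0.0055] px [ 28. 202.]
wrist jar_a call 0.79 world [ 0.5935 -0.1098  0.0061] px [173. 205.]
shift [ 0.1253 -0.0014  0.0006] spin 0.11 dist 0.125 toolx [ 0. -0. -1.] at [ 0.6508 -0.1972  0.1868] q6 1.05
```

Handle confirmed at (0.650,−0.196). Descend and grip.

Request:
step_arm(
  plan="0 0.03 -0.0005 0 0; 0 0.07 -0.0005 0 0; 0 0.1 -0.0005 0 0; 0 0.12 -0.0005 0 0; 0 0.125 -0.0005 0 0; 0 0.125 -0.0005 0 0; 200 0.125 -0.0005 0 0; 255 0.125 -0.0005 0 0",
)

```text
time_s: 37.0
position: [0.6519, -0.1979, 0.064]
tool_rot: [0.458, 0.538, -0.457, 0.541]
contact_force: [-0.0, -0.3, -0.2]
gripper_width: 0.0592
```

Request:
step_arm(
  plan="255 0 0 0 0; 255 0 0 0 0; 255 0 0 0 0; 255 0 0 0 0; 255 0 0 0 0; 255 0 0 0 0",
)

```text
time_s: 37.6
position: [0.6508, -0.1976, 0.0627]
tool_rot: [0.458, 0.539, -0.457, 0.539]
contact_force: [-0.8, -0.3, 5.2]
gripper_width: 0.0153
```

Request:
step_arm(
  plan="255 0 0 -0.006 0; 255 0 0 -0.012 0; 255 0 0 -0.018 0; 255 0 0 -0.023 0; 255 0 0 -0.028 0; 255 0 0 -0.032 0; 255 0 0 -0.036 0; 255 0 0 -0.036 0",
)

```text
time_s: 38.4
position: [0.646, -0.1651, 0.0628]
tool_rot: [0.457, 0.537, -0.458, 0.542]
contact_force: [2.3, -10.9, 2.7]
gripper_width: 0.0151
```

Request:
step_arm(
  plan="255 0 0 0 0; 255 0 0 0 0; 255 0 0 0 0",
)

```text
time_s: 38.7
position: [0.646, -0.1651, 0.0628]
tool_rot: [0.457, 0.537, -0.458, 0.542]
contact_force: [1.6, -9.5, 2.8]
gripper_width: 0.0152
```

Request:
step_arm(
  plan="255 0 0 -0.003 0; 255 0 0 -0.006 0; 255 0 0 -0.006 0; 255 0 0 -0.006 0",
)

```text
time_s: 39.1
position: [0.6461, -0.1651, 0.0629]
tool_rot: [0.455, 0.534, -0.459, 0.545]
contact_force: [3.9, -25.2, -2.2]
gripper_width: 0.0151
```

Hard stop at ~33–34 mm of travel, so the bolt is home. Relax, release, back off.

Request:
step_arm(
  plan="255 0 0 0.004 0; 255 0 0 0.006 0; 120 0 0 0.006 0; 60 0 0 0.006 0; 60 0 0 0.006 0; 60 -0.04 0 0.006 0; 60 -0.09 0 0.006 0; 60 -0.14 0 0.006 0",
)

```text
time_s: 39.9
position: [0.6433, -0.1604, 0.2014]
tool_rot: [0.457, 0.541, -0.457, 0.538]
contact_force: [0.6, 0.6, 1.9]
gripper_width: 0.0649
```

Request:
step_arm(
  plan="60 0 -0.03 -0.04 0; 60 0 -0.06 -0.08 0; 60 0 -0.08 -0.12 0; 60 0 -0.08 -0.14 0; 60 0 -0.08 -0.14 0; 60 0 -0.08 -0.14 0; 60 0 -0.08 -0.14 0",
)

```text
time_s: 40.6
position: [0.5433, -0.0373, 0.2018]
tool_rot: [0.457, 0.539, -0.457, 0.54]
contact_force: [-0.5, -0.1, -0.9]
gripper_width: 0.0652
```

```bash
python3 look.py w18 bolt_grip jar_a
python3 - <<'E'
from h import *
o=observe(); print(o["contact_force"],o["time_s"])
capture("top"); see("top","bolt_grip"); see("top","jar_a"); capture("scene"); see("scene","bolt_grip"); see("scene","jar_a")
print([rk(0,y) for y in(-.126,.042,.126)])
E
```

```text
wrist bolt_grip call 0.91 world [ 0.6461 -0.1601  0.077 ] px [417.  93.]
wrist jar_a call 0.83 world [ 0.5896 -0.108   0.0028] px [323. 136.]
wrist jar_a call 0.76 world [ 0.4257 -0.0719  0.003 ] px [266. 257.]
wrist jar_a call 0.67 world [0.5505 0.1465 0.0061] px [ 95. 134.]
wrist jar_a call 0.63 world [0.5686 0.0557 0.0042] px [177. 131.]
wrist jar_a call 0.63 world [ 0.6738  0.2198 -0.001 ] px [24. -1.]
[-0.80810243 -0.48032766  0.28450548] 40.75
top bolt_grip call 0.74 world [ 0.6433 -0.1664  0.0797] px [328. 157.]
top jar_a call 0.94 world [0.6669 0.2186 0.0045] px [199. 150.]
top jar_a call 0.93 world [5.591e-01 2.773e-01 4.000e-04] px [179. 184.]
top jar_a call 0.86 world [5.687e-01 4.086e-01 5.000e-04] px [137. 180.]
top jar_a call 0.74 world [0.5658 0.0565 0.0061] px [251. 184.]
top jar_a call 0.74 world [ 0.4238 -0.0698  0.0013] px [291. 231.]
top jar_a call 0.59 world [0.5492 0.1383 0.0039] px [224. 189.]
scene bolt_grip call 0.48 world [ 0.4667 -0.3635  0.0042] px [365. 176.]
scene bolt_grip call 0.31 world [0.5659 0.0531 0.0083] px [256. 204.]
scene jar_a call 0.81 world [0.5591 0.2757 0.0017] px [197. 235.]
scene jar_a call 0.74 world [0.5695 0.0536 0.0085] px [255. 204.]
scene jar_a call 0.71 world [0.5681 0.4126 0.0031] px [151. 253.]
scene jar_a call 0.7 world [ 0.4251 -0.0699  0.0048] px [319. 209.]
scene jar_a call 0.69 world [0.6681 0.2219 0.004 ] px [190. 212.]
scene jar_a call 0.66 world [ 0.5932 -0.1067  0.0115] px [287. 184.]
[array([ 0.59214718, -0.10812986]), array([0.56488427, 0.05764329]), array([0.55125282, 0.14052986])]
```

```bash
python3 -c "
from station import sign_off
print(sign_off())"
```

```text
the job is handed in; nothing more can be done
None
```

I opened the bolt, seated the three jars that were present (grey in pockets 1 and 3, brown-label in pocket 4), slid the bolt home and handed the job in. The hand-in gave no verdict. The red and orange look-alikes stayed where they were.

**Last checks:**
- **Bolt:** the arm felt a hard stop at both ends. The handle moved about 34 mm from open to home by both the wrist and top cameras. That also means no foot blocked the tongues.
- **Jars:** the networks put each jar within about 1–6 mm of its pocket centre. That is about the size of their error (they are good to about 4 mm), so it does not prove the 4 mm limit on its own. Heights read 3–7 mm above the table (pocket floor 6 mm), with one reading of 11.5 mm.
- **Robot:** it is clear of everything, at about 41 s. I did not re-measure the bystanders at the end, and no contact with any of them showed up.

**What went wrong or disagreed:**
- The brown jar's first insertion caught the pocket's back edge at about 80 N, because my rack position was about 3 mm off. I set the jar down, regrasped it and seated it cleanly.
- The third jar was knocked about 37 mm aside during the run, so I found it again before grasping it.
- I reached the 16-picture limit before the last view, so the final checks are numbers only.

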